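# Reset the pin depth of a carpet stretcher and lock it

## Robot

A 6-joint arm with a two-finger parallel gripper is mounted at the origin on the work surface. World frame = base frame: x ahead of the robot, y to its left, z up, the work surface at z = 0. Lengths are in mm, angles in rad, forces in N, time in s.
With the tool pointing down it reaches from about 350 to 975 mm from the base axis. Payload 7.1 kg.
Tool frame: the origin (TCP) lies on the mounting face of the last link; the fingertips stand 182 mm ahead of it and the grasp point (between the pads) lies 163 mm ahead of it (ctrl.tcp_to_tips is the distance from the TCP to the fingertips, in mm); z points along the fingers, y is the direction in which the jaws open and shut (so a half turn about z gives the same grasp; the last joint's range is limited). The gripper opens to 88 mm and grips with 3 to 60 N. Pads are 20 mm wide; open, the fingers measure 115 mm over their backs; the gripper's body (75 mm by 178 mm) begins 61 mm behind the grasp point.
Start: joints at [1.286, 0.423, 1.63, -0, 1.089, -0.019], TCP at [164.145, 603.045, 404.675] pointing down, gripper open.
Joint ranges: [-3, 3], [-0.9, 2.11], [0.09, 2.58], [-1.31, 4.45], [0.11, 2.69], [-2.54, 2.54]. Speed limits (rad/s): [2.39, 2.39, 3.01, 3.14, 3.14, 3.14].

## Interface

Orientations are given as a rotation vector (axis times angle).
In Python, from workcell import ctrl gives the robot as it stands. The module is installed in compiled form; this text tells all that it offers.
- The arm moves only by the tool send_rows, never from a script. Its argument "commands" is a list of rows, each an object with "translation": the shift along the world's x, y, z normalised to -1 to 1, where 1 is 0.1 m, a list of three; "twist": the turn, a rotation vector about the world's x, y, z normalised to -1 to 1, where 1 is 0.5 rad, a list of three. A call has exactly 10 rows; each row is the pose to reach, as a shift and turn from the pose commanded when the call began; what a row does not reach only later rows make up. A row lasts 1/10 s, in which the tool goes at most 50 mm and 8.59 degrees, less where a joint would pass 70% of its speed; a pose out of reach is approached as far as the arm can. A call with a number of a shift or a turn outside -1 to 1 is refused whole. A call with a gripper value outside its range is refused whole. "grip" is the closure, from -1 (fully open) to 1 (shut), set as the call begins (left out, the last holds). The fingers move at their own pace and stop on an object; the grip force is fixed at half the most. Time passes only in rows, so rows that repeat a pose let the fingers close, or fill a call up. It gives the time, the measured TCP pose, the force and the opening at its end, in the units of the state.
- ctrl.get_obs(): the state, without advancing time (a new reading comes with each control period).
- ctrl.get_image(name): name is "scene" or "top" or "wrist"; returns a dict with "img" (384x512x3 uint8, red, green, blue), "intrinsics" (3x3 intrinsics, pixels), "cam_to_world" (4x4, takes a point from camera to world coordinates). Camera axes: x right, y down, z forward; pixel columns grow to the right and rows downward; lengths in mm; the calibration is good to about 2 mm. A picture is of the moment at which its call begins. There is no depth.
- ctrl.close_job(): hands the job in, once; it reports no verdict.
The state is a dict: "t": time; "qpos": joint angles; "qvel": joint speeds; "joint_torque": joint torques, N m; "ee_pos": TCP position; "orientation": TCP orientation; "ft_force": force on the tool from outside, world axes, zero at the start; "moment": the same for the moment, N m; "width": finger opening in mm.
Only numpy, scipy, OpenCV 4.12 (cv2) and the standard library are available. Lean on these libraries where they do the work, as an engineer would, in place of code of your own. Each camera call takes 0.05 s, during which the arm holds its last target. There are 200 camera calls.

## Task

Slacken the lever jam nut on the carpet stretcher's head by about 60 degrees (counter-clockwise from above), then turn the depth screw above it counter-clockwise by its bar until the bar lies in line with the stretcher's tube. Then turn the nut's lever clockwise until the nut is firmly tight again, sooner than where it was, so go slowly and by feel: build up to about 10 N of push on the lever's post and never more than 15 N, or the thread strips. Let go, and leave the other tools where they lie.

Things in the scene. Friction and masses are not known exactly. Their poses are not given: they have to be found in the camera images.
- head: The stretcher (fixed): black cast head 110 x 130 mm, 46 mm tall; a steel tube (32 mm thick, axis 28 mm up) runs from it along the head's -y axis to a grey cushion 250-330 mm away. Origin: centre of the head's underside, on the carpet, right under the adjuster's upright axis. z up. The head's y axis is the line of the tube.
- screw: The depth screw, upright, through the nut. Origin on the axis, level with the head's top (46 mm over the head's origin). Its x axis is the length of the steel bar at its top (either way round is the same), its z is up. Starts 0.4 to 1.3 rad clockwise of the tube's line. Stops: 0.5 rad clockwise and 2.2 rad counter-clockwise of the start. Stays where it is left; it binds hard while the nut is tight.
- bar (a point): Centre of the screw's bar, on the axis, 114 mm above the head's underside. The bar is 56 mm long, 12 mm thick, 22 mm high; grip it across its thickness. Turning it takes about 0.18 N m with the nut slack; it turns in place, its bar does not rise or fall (the pins inside do). The space around and above it is free; the post is lower.
- post (a point): The black upright round post at the end of the nut's lever, 15 mm thick: a point 13 mm below its top and 21 mm above the lever's top face, where to grip or push it; 92 mm above the head's underside. It circles the adjuster's axis at 70 mm radius without rising or falling; its top is lower than the bar's underside.
- nut (a joint): Turn of jam nut and lever, rad: 0 as found (tight), positive counter-clockwise from above (slacker), negative clockwise (tighter); stops -0.6, 1.5. Drag about 0.35 N m (5 N at the post) everywhere. Where it tightens torque rises steeply, by 10 to 20 N m per rad. Once the screw is set that is at some place from 0.15 to 0.6. Let go, it springs back a little and stays tight.
- washer: Hidden spring washer inside the adjuster, between nut and screw, on the axis: the nut presses it on the screw's shoulder. Its force on the screw is the clamp force, about 8 N as found. Not to be touched. While the nut is tightened, 7 N of push at the post, square to the lever, gives about 6 N of clamp, 10 N gives 18 N, 15 N gives 36 N; let go, at most 18 N remain.
- roller: bystander: star-wheel carpet roller, black handle, 190 mm long, 80 mm wide; leave alone
- scissors: bystander: duck-bill scissors, 160 mm; leave alone
- tape: bystander: roll of tape, 90 mm across, 45 mm tall; leave alone
- jar: bystander: small jar, 52 mm across, 65 mm tall; leave alone
- hammer: bystander: hammer lying down; leave alone
- shears: bystander: blue-handled trimmer 160 mm; leave alone
- cutter: bystander: grey carpet knife 145 mm; leave alone

How it is judged:
By the outcome, as a careful person would: the job done as asked, in the order asked, and still so for the second after the job is handed in, with the robot touching nothing.
It also fails if it takes over 72 s, if anything falls off the work surface, if the arm or the gripper's body presses on something with over 40 N, if the wrist force passes 120 N, or if a joint passes its speed limit or range.

## Working session

There is one attempt and no reset: what is moved stays moved. The work goes in short steps, Python scripts to look and compute and a tool call to move; the robot and the scene stay as the last step left them, time stands still between calls to the robot, and variables do not carry over. Pictures are saved under pics/ and viewed, about 8 in all and at most 12, crops included, and the job is handed in when it is done.

Besides the shell and the picture viewer there is one more tool, called after "Emit:" as name([rows], argument=value, ...), one row to a line, values as JSON. send_rows: Moves the arm, as the interface text tells. Its arguments: {"type":"object","properties":{"commands":{"type":"array","items":{"type":"object","properties":{"translation":{"type":"array","items":{"type":"number"}},"twist":{"type":"array","items":{"type":"number"}}}}},"grip":{"type":"number"}},"required":["commands"]}

```bash
mkdir -p pics; cat > h.py <<'E'
import numpy as np, cv2
from workcell import ctrl
def snap(n,f):
    d=ctrl.get_image(n); cv2.imwrite(f'pics/{f}.png',d['img'][:,:,::-1]); np.savez(f'pics/{f}.npz',**d); return d
def ray(d,u,v,z):
    K=np.array(d['intrinsics']);T=np.array(d['cam_to_world'])
    r=T[:3,:3]@np.linalg.solve(K,[u,v,1]);o=T[:3,3]
    return o+r*(z-o[2])/r[2]
def proj(d,p):
    T=np.array(d['cam_to_world']);q=np.array(d['intrinsics'])@(T[:3,:3].T@(np.array(p)-T[:3,3]));return q[:2]/q[2]
E
python3 - <<'E'
from h import *
a=snap('scene','s1');b=snap('top','t1');
print(ctrl.get_obs())
for d in(a,b):print(np.round(d['intrinsics'],1),np.round(d['cam_to_world'],2))
cv2.imwrite('pics/both.png',cv2.resize(np.vstack([a['img'],b['img']])[:,:,::-1],None,fx=.78,fy=.78))
E
```

```text
{'t': 0.1, 'qpos': array([ 1.28598734e+00,  4.23754210e-01,  1.63062713e+00, -2.65922537e-05,
        1.08859007e+00, -1.89993364e-02]), 'qvel': array([ 0.00063728, -0.00243356, -0.00228896, -0.00104579, -0.00177004,
        0.00035808]), 'joint_torque': array([-4.65758894e-04, -5.45615137e+01, -2.74326307e+01,  6.44272752e-02,
        1.88023865e-02,  7.86480854e-06]), 'ee_pos': array([164.08624763, 602.80666798, 403.9803045 ]), 'orientation': array([-4.16260823e-01, -3.11370553e+00,  2.14627896e-03]), 'ft_force': array([0.49837009, 0.22899143, 0.3389217 ]), 'moment': array([-0.00677104, -0.00467219, -0.04393362]), 'width': 87.65155049341851}
[[449.4   0.  248.7]
 [  0.  449.4 202.8]
 [  0.    0.    1. ]] [[-7.80000e-01  3.70000e-01 -5.10000e-01  1.27678e+03]
 [ 6.30000e-01  4.50000e-01 -6.40000e-01  9.07490e+02]
 [-1.00000e-02 -8.20000e-01 -5.80000e-01  9.04970e+02]
 [ 0.00000e+00  0.00000e+00  0.00000e+00  1.00000e+00]]
[[382.9   0.  252. ]
 [  0.  382.9 197.6]
 [  0.    0.    1. ]] [[-3.00000e-02 -1.00000e+00  5.00000e-02  5.17130e+02]
 [-1.00000e+00  3.00000e-02  3.00000e-02 -1.51000e+00]
 [-3.00000e-02 -5.00000e-02 -1.00000e+00  1.14915e+03]
 [ 0.00000e+00  0.00000e+00  0.00000e+00  1.00000e+00]]
```

View pics/both.png

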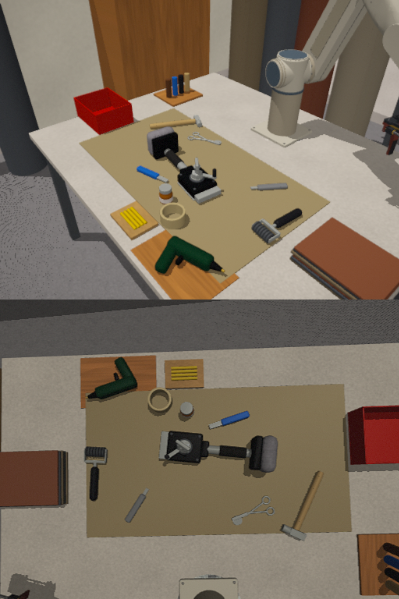

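The head is near top-image pixel (237,188) and the cushion is on the right at about (337,197). I'll zoom in on the head in both views.

```bash
python3 - <<'E'
import cv2,numpy as np
t=cv2.imread('pics/t1.png')[150:240,190:370];s=cv2.imread('pics/s1.png')[190:270,180:300]
a=cv2.resize(t,(800,400),interpolation=cv2.INTER_CUBIC)[:, :480]
t2=cv2.resize(cv2.imread('pics/t1.png')[155:220,195:275],(640,520),interpolation=cv2.INTER_CUBIC)
cv2.imwrite('pics/z.png',t2)
cv2.imwrite('pics/zs.png',cv2.resize(s,(780,520),interpolation=cv2.INTER_CUBIC))
E
```

```text
(no output)
```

View pics/z.png

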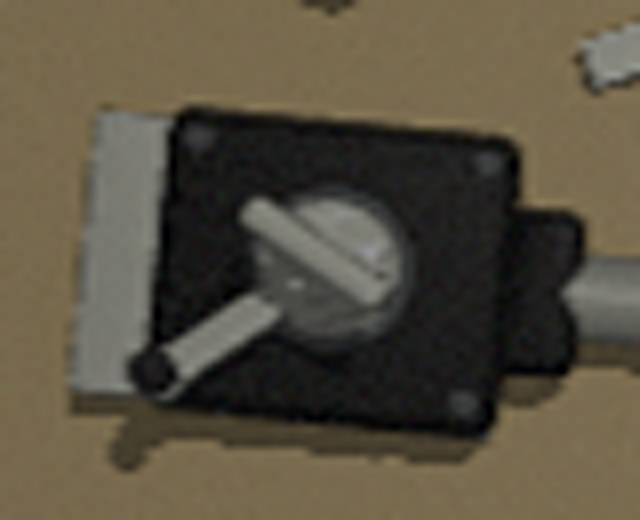

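View pics/zs.png

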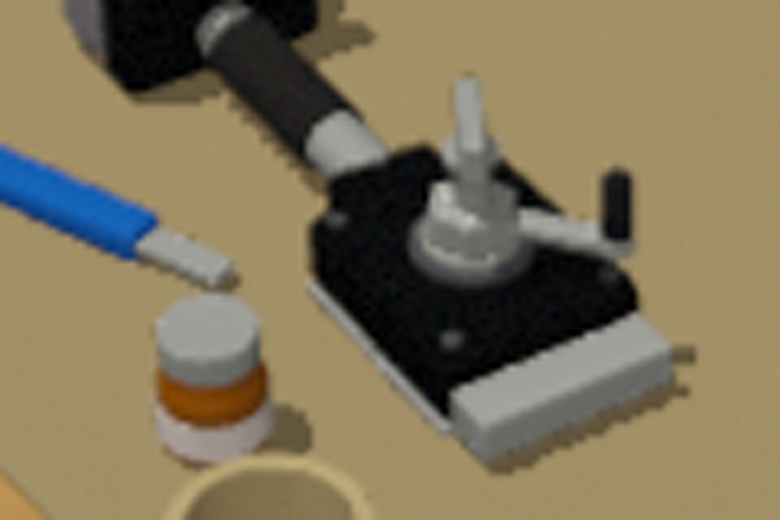

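```bash
cat > m.py <<'E'
from h import *
d=np.load('pics/t1.npz')
f=lambda u,v,z:ray(d,195+(u+.5)/8-.5,155+(v+.5)/8-.5,z)[:2]
e1,e2=f(252,208,125),f(377,293,125);p=f(152,368,105)
print('bar',e1,e2,(e1+e2)/2,np.hypot(*(e1-e2)),np.degrees(np.arctan2(*(e1-e2)[::-1])))
c=(e1+e2)/2
print('post',p,np.hypot(*(p-c)),np.degrees(np.arctan2(*(p-c)[::-1])))
L=(f(180,112,46)+f(157,400,46))/2;R=(f(520,140,46)+f(490,437,46))/2
print('L,R',L,R,(L+R)/2,np.degrees(np.arctan2(*(L-R)[::-1])))
print('headside',np.degrees(np.arctan2(*(f(200,108,46)-f(500,134,46))[::-1])),np.degrees(np.arctan2(*(f(190,405,46)-f(480,437,46))[::-1])))
img=d['img'];
s=np.load('pics/s1.npz')
print('scene chk: bar c px',proj(s,[*c,125]),'post px',proj(s,[*p,105]))
print('tube far', [ray(d,u,v,28)[:2] for u,v in((275,191),)])
hsv=cv2.cvtColor(img,cv2.COLOR_RGB2HSV)
for u in(272,300,308,312,320):print(u,[tuple(int(q) for q in img[v,u]) for v in range(180,206)][::2])
E
python3 m.py
```

```text
bar [619.07668286  93.95526544] [589.16588326  52.66086898] [604.12128306  73.30806721] 50.98904893635388 54.083031628907065
post [567.18740039 131.46913701] 68.89718230760408 122.41667293051125
L,R [610.55770515 132.03930708] [595.07864063  10.55111842] [602.81817289  71.29521275] 82.73894767965375
headside 83.20795851237081 82.04840624076263
scene chk: bar c px [251.95253339 208.60955249] post px [274.27281334 218.38855356]
tube far [array([593.58393331, -39.91389353])]
272 [(122, 108, 79), (124, 109, 79), (123, 108, 80), (124, 109, 79), (99, 99, 93), (114, 115, 107), (127, 128, 120), (102, 101, 95), (82, 83, 78), (64, 57, 43), (67, 60, 42), (125, 109, 79), (121, 108, 78)]
300 [(124, 109, 81), (125, 110, 82), (125, 110, 83), (126, 112, 82), (57, 52, 39), (26, 24, 22), (30, 28, 28), (28, 26, 23), (30, 27, 25), (20, 20, 23), (17, 18, 18), (65, 58, 42), (69, 60, 45)]
308 [(126, 111, 83), (125, 110, 82), (124, 110, 81), (123, 110, 81), (131, 115, 83), (16, 17, 15), (27, 24, 24), (26, 29, 25), (22, 20, 17), (24, 24, 20), (16, 19, 19), (22, 18, 14), (70, 63, 46)]
312 [(126, 113, 82), (126, 111, 83), (124, 110, 80), (124, 109, 81), (129, 115, 85), (30, 25, 23), (23, 23, 19), (25, 27, 20), (27, 28, 24), (28, 27, 24), (22, 19, 16), (14, 15, 15), (71, 62, 45)]
320 [(109, 97, 73), (76, 67, 50), (73, 67, 48), (75, 66, 48), (66, 57, 41), (68, 60, 42), (59, 59, 54), (64, 63, 60), (71, 73, 67), (71, 71, 66), (67, 67, 62), (43, 46, 39), (15, 11, 13)]
```

Bar centre is about (604,73) and the bar lies at about 54°. The tube line is about 82.7°, so the bar must turn about +29°. The post is at (567,131), at 122.4°. I'm moving over there now, with the jaws tangential and partly open.

Emit:
send_rows([
  {"translation": [0.1, -0.1, 0], "twist": [0, 0, -0.1]},
  {"translation": [0.2, -0.2, 0], "twist": [0, 0, -0.2]},
  {"translation": [0.3, -0.3, 0], "twist": [0, 0, -0.3]},
  {"translation": [0.4, -0.4, 0], "twist": [0, 0, -0.4]},
  {"translation": [0.5, -0.5, 0], "twist": [0, 0, -0.5]},
  {"translation": [0.6, -0.6, 0], "twist": [0, 0, -0.6]},
  {"translation": [0.7, -0.7, 0], "twist": [0, 0, -0.7]},
  {"translation": [0.8, -0.8, 0], "twist": [0, 0, -0.74]},
  {"translation": [0.9, -0.9, 0], "twist": [0, 0, -0.74]},
  {"translation": [1, -1, 0], "twist": [0, 0, -0.74]},
], grip=0.09)

```text
t: 1.1
ee_pos: [265.0, 502.2, 404.7]
orientation: [0.981, 2.984, 0.0]
ft_force: [0.7, 0.3, -0.1]
width: 40.0
```

Emit:
send_rows([
  {"translation": [0.1, -0.1, 0], "twist": [0, 0, -0.1]},
  {"translation": [0.2, -0.2, 0], "twist": [0, 0, -0.2]},
  {"translation": [0.3, -0.3, 0], "twist": [0, 0, -0.3]},
  {"translation": [0.4, -0.4, 0], "twist": [0, 0, -0.4]},
  {"translation": [0.5, -0.5, 0], "twist": [0, 0, -0.5]},
  {"translation": [0.6, -0.6, 0], "twist": [0, 0, -0.6]},
  {"translation": [0.7, -0.7, 0], "twist": [0, 0, -0.7]},
  {"translation": [0.8, -0.8, 0], "twist": [0, 0, -0.74]},
  {"translation": [0.9, -0.9, 0], "twist": [0, 0, -0.74]},
  {"translation": [1, -1, 0], "twist": [0, 0, -0.74]},
])

```text
t: 2.1
ee_pos: [365.0, 402.2, 404.7]
orientation: [1.514, 2.753, 0.0]
ft_force: [-0.3, 0.1, 0.3]
width: 40.1
```

Emit:
send_rows([
  {"translation": [0.1, -0.1, 0], "twist": [0, 0, 0]},
  {"translation": [0.2, -0.2, 0], "twist": [0, 0, 0]},
  {"translation": [0.3, -0.3, 0], "twist": [0, 0, 0]},
  {"translation": [0.4, -0.4, 0], "twist": [0, 0, 0]},
  {"translation": [0.5, -0.5, 0], "twist": [0, 0, 0]},
  {"translation": [0.6, -0.6, 0], "twist": [0, 0, 0]},
  {"translation": [0.7, -0.7, 0], "twist": [0, 0, 0]},
  {"translation": [0.8, -0.8, 0], "twist": [0, 0, 0]},
  {"translation": [0.9, -0.9, 0], "twist": [0, 0, 0]},
  {"translation": [1, -1, 0], "twist": [0, 0, 0]},
])

```text
t: 3.1
ee_pos: [465.0, 302.2, 404.7]
orientation: [-1.514, -2.753, 0.0]
ft_force: [0.2, 0.3, -0.2]
width: 40.0
```

Emit:
send_rows([
  {"translation": [0.1, -0.15, 0], "twist": [0, 0, 0]},
  {"translation": [0.2, -0.3, 0], "twist": [0, 0, 0]},
  {"translation": [0.3, -0.45, 0], "twist": [0, 0, 0]},
  {"translation": [0.4, -0.6, 0], "twist": [0, 0, 0]},
  {"translation": [0.5, -0.75, 0], "twist": [0, 0, 0]},
  {"translation": [0.6, -0.9, 0], "twist": [0, 0, 0]},
  {"translation": [0.7, -1, 0], "twist": [0, 0, 0]},
  {"translation": [0.8, -1, 0], "twist": [0, 0, 0]},
  {"translation": [0.9, -1, 0], "twist": [0, 0, 0]},
  {"translation": [1, -1, 0], "twist": [0, 0, 0]},
])

```text
t: 4.1
ee_pos: [565.0, 203.5, 404.7]
orientation: [-1.514, -2.753, -0.0]
ft_force: [-0.3, -0.3, 0.1]
width: 39.8
```

```bash
python3 - <<'E'
from h import *
d=snap('wrist','w1');o=ctrl.get_obs();print(o['t'],o['ee_pos'],o['orientation'],o['width'],o['ft_force'])
c=[604.1,73.3,125];p=[567.2,131.5,105]
im=d['img'][:,:,::-1].copy()
for q in(c,p):
    x=proj(d,q);print(x)
E
```

```text
4.15 [566.20095186 203.58727477 404.78419538] [1.51319912e+00 2.75187463e+00 1.82881544e-03] 40.23892977784001 [ 2.11485476 -0.29163326  0.60026202]
[218.33846448 316.24028802]
[218.43039781 245.21893926]
```

View pics/w1.png

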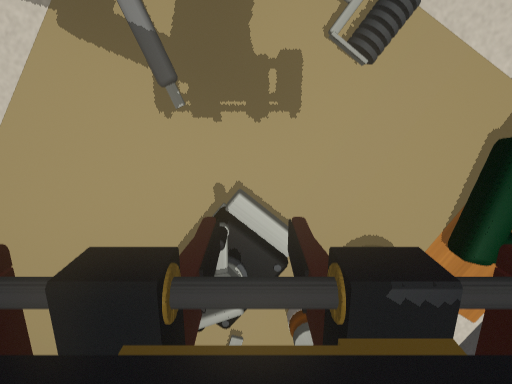

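Only the post shows in the wrist view, at about (220,240). That agrees with the predicted (218,245), so I'm descending around it.

Emit:
send_rows([
  {"translation": [0, -0.12, -0.05], "twist": [0, 0, 0]},
  {"translation": [0, -0.24, -0.1], "twist": [0, 0, 0]},
  {"translation": [0, -0.36, -0.2], "twist": [0, 0, 0]},
  {"translation": [0, -0.48, -0.3], "twist": [0, 0, 0]},
  {"translation": [0, -0.6, -0.4], "twist": [0, 0, 0]},
  {"translation": [0.01, -0.72, -0.5], "twist": [0, 0, 0]},
  {"translation": [0.01, -0.72, -0.6], "twist": [0, 0, 0]},
  {"translation": [0.01, -0.72, -0.7], "twist": [0, 0, 0]},
  {"translation": [0.01, -0.72, -0.8], "twist": [0, 0, 0]},
  {"translation": [0.01, -0.72, -0.9], "twist": [0, 0, 0]},
])

```text
t: 5.15
ee_pos: [565.2, 131.5, 313.8]
orientation: [-1.513, -2.753, -0.0]
ft_force: [-0.1, 0.4, 0.2]
width: 39.8
```

Emit:
send_rows([
  {"translation": [0, 0, -0.08], "twist": [0, 0, 0]},
  {"translation": [0, 0, -0.16], "twist": [0, 0, 0]},
  {"translation": [0, 0, -0.24], "twist": [0, 0, 0]},
  {"translation": [0, 0, -0.32], "twist": [0, 0, 0]},
  {"translation": [0, 0, -0.4], "twist": [0, 0, 0]},
  {"translation": [0, 0, -0.46], "twist": [0, 0, 0]},
  {"translation": [0, 0, -0.52], "twist": [0, 0, 0]},
  {"translation": [0, 0, -0.57], "twist": [0, 0, 0]},
  {"translation": [0, 0, -0.57], "twist": [0, 0, 0]},
  {"translation": [0, 0, -0.57], "twist": [0, 0, 0]},
])

```text
t: 6.15
ee_pos: [565.2, 131.0, 257.7]
orientation: [-1.514, -2.753, 0.0]
ft_force: [0.1, 0.3, 0.3]
width: 39.9
```

```bash
python3 - <<'E'
from h import *
d=snap('scene','s2');o=ctrl.get_obs();print(o['t'],o['ee_pos'],o['ft_force'])
cv2.imwrite('pics/zs2.png',cv2.resize(d['img'][130:290,180:340,::-1],(560,560),interpolation=cv2.INTER_CUBIC))
E
```

```text
6.2 [565.2647086  131.06377634 257.87170441] [ 0.51217371 -0.02015034 -0.15471659]
```

View pics/zs2.png

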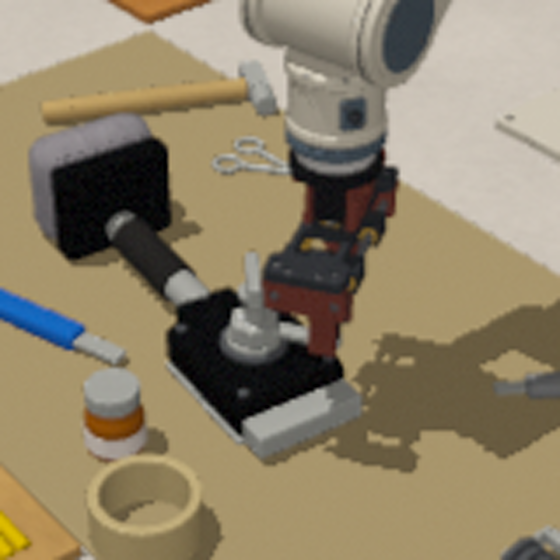

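```bash
cat > arc.py <<'E'
import numpy as np
c=np.array([604.1,73.3])
def g(th,off,r=70):
    a=np.radians(th);return c+r*np.array([np.cos(a),np.sin(a)])+off*np.array([-np.sin(a),np.cos(a)])
def rows(p0,j0,ths,offs):
    for th,o in zip(ths,offs):
        d=(g(th,o)-p0)/100;print('[%.3f, %.3f, 0] tw %.3f'%(d[0],d[1],np.radians(th-90-j0)/.5))
E
python3 - <<'E'
from arc import *
p=np.array([565.1,131.0]);j=32.4
ths=122.4+60.6*np.arange(0,31)/30
for k in range(3):
    print(k); t=ths[10*k+1:10*k+11]
    off=np.full(10,12.5)
    if k==0: off=np.minimum(12.5,np.arange(1,11)*2.5)
    rows(p,j,t,off); p=g(t[-1],12.5);j=t[-1]-90
E
```

```text
0
[-0.026, -0.014, 0] tw 0.071
[-0.066, -0.044, 0] tw 0.141
[-0.104, -0.076, 0] tw 0.212
[-0.140, -0.109, 0] tw 0.282
[-0.175, -0.145, 0] tw 0.353
[-0.190, -0.166, 0] tw 0.423
[-0.204, -0.186, 0] tw 0.494
[-0.217, -0.207, 0] tw 0.564
[-0.230, -0.229, 0] tw 0.635
[-0.242, -0.251, 0] tw 0.705
1
[-0.011, -0.022, 0] tw 0.071
[-0.021, -0.045, 0] tw 0.141
[-0.031, -0.069, 0] tw 0.212
[-0.040, -0.092, 0] tw 0.282
[-0.047, -0.116, 0] tw 0.353
[-0.054, -0.140, 0] tw 0.423
[-0.060, -0.164, 0] tw 0.494
[-0.066, -0.189, 0] tw 0.564
[-0.070, -0.213, 0] tw 0.635
[-0.074, -0.238, 0] tw 0.705
2
[-0.003, -0.025, 0] tw 0.071
[-0.004, -0.050, 0] tw 0.141
[-0.005, -0.075, 0] tw 0.212
[-0.005, -0.100, 0] tw 0.282
[-0.004, -0.125, 0] tw 0.353
[-0.003, -0.150, 0] tw 0.423
[-0.000, -0.175, 0] tw 0.494
[0.004, -0.200, 0] tw 0.564
[0.008, -0.225, 0] tw 0.635
[0.013, -0.249, 0] tw 0.705
```

Emit:
send_rows([
  {"translation": [-0.026, -0.014, 0], "twist": [0, 0, 0.071]},
  {"translation": [-0.066, -0.044, 0], "twist": [0, 0, 0.141]},
  {"translation": [-0.104, -0.076, 0], "twist": [0, 0, 0.212]},
  {"translation": [-0.14, -0.109, 0], "twist": [0, 0, 0.282]},
  {"translation": [-0.175, -0.145, 0], "twist": [0, 0, 0.353]},
  {"translation": [-0.19, -0.166, 0], "twist": [0, 0, 0.423]},
  {"translation": [-0.204, -0.186, 0], "twist": [0, 0, 0.494]},
  {"translation": [-0.217, -0.207, 0], "twist": [0, 0, 0.564]},
  {"translation": [-0.23, -0.229, 0], "twist": [0, 0, 0.635]},
  {"translation": [-0.242, -0.251, 0], "twist": [0, 0, 0.705]},
])

```text
t: 7.2
ee_pos: [541.3, 107.0, 258.3]
orientation: [1.006, 2.975, 0.004]
ft_force: [1.0, 8.6, -0.2]
width: 39.9
```

Emit:
send_rows([
  {"translation": [-0.011, -0.022, 0], "twist": [0, 0, 0.071]},
  {"translation": [-0.021, -0.045, 0], "twist": [0, 0, 0.141]},
  {"translation": [-0.031, -0.069, 0], "twist": [0, 0, 0.212]},
  {"translation": [-0.04, -0.092, 0], "twist": [0, 0, 0.282]},
  {"translation": [-0.047, -0.116, 0], "twist": [0, 0, 0.353]},
  {"translation": [-0.054, -0.14, 0], "twist": [0, 0, 0.423]},
  {"translation": [-0.06, -0.164, 0], "twist": [0, 0, 0.494]},
  {"translation": [-0.066, -0.189, 0], "twist": [0, 0, 0.564]},
  {"translation": [-0.07, -0.213, 0], "twist": [0, 0, 0.635]},
  {"translation": [-0.074, -0.238, 0], "twist": [0, 0, 0.705]},
])

```text
t: 8.2
ee_pos: [533.5, 83.0, 258.2]
orientation: [0.469, 3.106, 0.003]
ft_force: [-1.4, 7.7, 1.3]
width: 40.2
```

Emit:
send_rows([
  {"translation": [-0.003, -0.025, 0], "twist": [0, 0, 0.071]},
  {"translation": [-0.004, -0.05, 0], "twist": [0, 0, 0.141]},
  {"translation": [-0.005, -0.075, 0], "twist": [0, 0, 0.212]},
  {"translation": [-0.005, -0.1, 0], "twist": [0, 0, 0.282]},
  {"translation": [-0.004, -0.125, 0], "twist": [0, 0, 0.353]},
  {"translation": [-0.003, -0.15, 0], "twist": [0, 0, 0.423]},
  {"translation": [0, -0.175, 0], "twist": [0, 0, 0.494]},
  {"translation": [0.004, -0.2, 0], "twist": [0, 0, 0.564]},
  {"translation": [0.008, -0.225, 0], "twist": [0, 0, 0.635]},
  {"translation": [0.013, -0.249, 0], "twist": [0, 0, 0.705]},
])

```text
t: 9.2
ee_pos: [534.7, 57.9, 258.2]
orientation: [-0.083, 3.14, 0.002]
ft_force: [-1.5, 6.5, 1.2]
width: 40.0
```

```bash
python3 - <<'E'
from h import *
o=ctrl.get_obs();print(o['t'],o['ee_pos'],o['orientation'],o['ft_force'],o['width'])
E
```

```text
9.2 [534.67536553  57.91002676 258.18218203] [-8.30669949e-02  3.14046306e+00  1.99628111e-03] [-1.54910304  6.5138984   1.24005433] 40.00717957370613
```

Emit:
send_rows([
  {"translation": [0, 0.06, 0], "twist": [0, 0, 0]},
  {"translation": [0, 0.06, 0.1], "twist": [0, 0, 0]},
  {"translation": [0, 0.06, 0.25], "twist": [0, 0, 0]},
  {"translation": [0, 0.06, 0.4], "twist": [0, 0, 0]},
  {"translation": [0, 0.06, 0.55], "twist": [0, 0, 0]},
  {"translation": [0, 0.06, 0.7], "twist": [0, 0, -0.15]},
  {"translation": [0, 0.06, 0.7], "twist": [0, 0, -0.3]},
  {"translation": [0, 0.06, 0.7], "twist": [0, 0, -0.45]},
  {"translation": [0, 0.06, 0.7], "twist": [0, 0, -0.6]},
  {"translation": [0, 0.06, 0.7], "twist": [0, 0, -0.7]},
])

```text
t: 10.2
ee_pos: [534.9, 63.3, 328.7]
orientation: [0.472, 3.105, 0.0]
ft_force: [-0.4, 0.7, 0.2]
width: 40.0
```

Emit:
send_rows([
  {"translation": [0.04, 0.01, 0], "twist": [0, 0, -0.1]},
  {"translation": [0.08, 0.02, 0], "twist": [0, 0, -0.2]},
  {"translation": [0.12, 0.03, 0], "twist": [0, 0, -0.3]},
  {"translation": [0.16, 0.04, 0], "twist": [0, 0, -0.4]},
  {"translation": [0.2, 0.05, 0], "twist": [0, 0, -0.5]},
  {"translation": [0.24, 0.05, 0], "twist": [0, 0, -0.6]},
  {"translation": [0.28, 0.05, 0], "twist": [0, 0, -0.7]},
  {"translation": [0.32, 0.05, 0], "twist": [0, 0, -0.8]},
  {"translation": [0.35, 0.05, 0], "twist": [0, 0, -0.9]},
  {"translation": [0.35, 0.05, 0], "twist": [0, 0, -0.95]},
])

```text
t: 11.2
ee_pos: [570.2, 68.3, 328.5]
orientation: [1.187, 2.907, 0.001]
ft_force: [0.2, 0.5, 0.7]
width: 40.2
```

Emit:
send_rows([
  {"translation": [0.04, 0.01, 0], "twist": [0, 0, -0.1]},
  {"translation": [0.08, 0.02, 0], "twist": [0, 0, -0.2]},
  {"translation": [0.12, 0.03, 0], "twist": [0, 0, -0.3]},
  {"translation": [0.16, 0.04, 0], "twist": [0, 0, -0.4]},
  {"translation": [0.2, 0.05, 0], "twist": [0, 0, -0.5]},
  {"translation": [0.24, 0.05, 0], "twist": [0, 0, -0.6]},
  {"translation": [0.28, 0.05, 0], "twist": [0, 0, -0.7]},
  {"translation": [0.32, 0.05, 0], "twist": [0, 0, -0.8]},
  {"translation": [0.343, 0.052, 0], "twist": [0, 0, -0.9]},
  {"translation": [0.343, 0.052, 0], "twist": [0, 0, -0.95]},
])

```text
t: 12.2
ee_pos: [604.3, 73.5, 328.2]
orientation: [1.838, 2.548, 0.001]
ft_force: [1.1, 0.2, 0.3]
width: 39.7
```

Emit:
send_rows([
  {"translation": [0, 0, 0], "twist": [0, 0, -0.1]},
  {"translation": [0, 0, 0], "twist": [0, 0, -0.2]},
  {"translation": [0, 0, 0], "twist": [0, 0, -0.3]},
  {"translation": [0, 0, 0], "twist": [0, 0, -0.4]},
  {"translation": [0, 0, 0], "twist": [0, 0, -0.5]},
  {"translation": [0, 0, 0], "twist": [0, 0, -0.6]},
  {"translation": [0, 0, 0], "twist": [0, 0, -0.7]},
  {"translation": [0, 0, 0], "twist": [0, 0, -0.8]},
  {"translation": [0, 0, 0], "twist": [0, 0, -0.9]},
  {"translation": [0, 0, 0], "twist": [0, 0, -0.95]},
])

```text
t: 13.2
ee_pos: [603.9, 73.5, 328.0]
orientation: [2.385, 2.044, 0.0]
ft_force: [0.7, 0.1, 0.1]
width: 39.9
```

Emit:
send_rows([
  {"translation": [0, 0, 0], "twist": [0, 0, -0.16]},
  {"translation": [0, 0, 0], "twist": [0, 0, -0.32]},
  {"translation": [0, 0, 0], "twist": [0, 0, -0.48]},
  {"translation": [0, 0, 0], "twist": [0, 0, -0.64]},
  {"translation": [0, 0, 0], "twist": [0, 0, -0.8]},
  {"translation": [0, 0, 0], "twist": [0, 0, -0.95]},
  {"translation": [0, 0, 0], "twist": [0, 0, -0.95]},
  {"translation": [0, 0, 0], "twist": [0, 0, -0.95]},
  {"translation": [0, 0, 0], "twist": [0, 0, -0.95]},
  {"translation": [0, 0, 0], "twist": [0, 0, -0.95]},
])

```text
t: 14.2
ee_pos: [604.1, 73.4, 327.7]
orientation: [-2.798, -1.429, 0.0]
ft_force: [0.5, -0.1, -0.1]
width: 39.8
```

```bash
python3 - <<'E'
from h import *
o=ctrl.get_obs();print(o['t'],o['ee_pos'],o['orientation'],o['ft_force'],o['width'],o['qpos'])
s=snap('scene','s3');w=snap('wrist','w3')
cv2.imwrite('pics/c3.png',np.hstack([cv2.resize(s['img'][150:270,200:320,::-1],(384,384),interpolation=cv2.INTER_CUBIC),w['img'][:,70:440,::-1]]))
E
```

```text
14.2 [604.10447913  73.44307611 327.69777632] [-2.79787667e+00 -1.42879094e+00  2.87279046e-05] [ 0.52035895 -0.06488693 -0.0849667 ] 39.77538507892954 [1.01423849e-01 4.93891547e-01 1.72018566e+00 4.27847938e-07
 9.27535204e-01 7.27926086e-01]
```

View pics/c3.png

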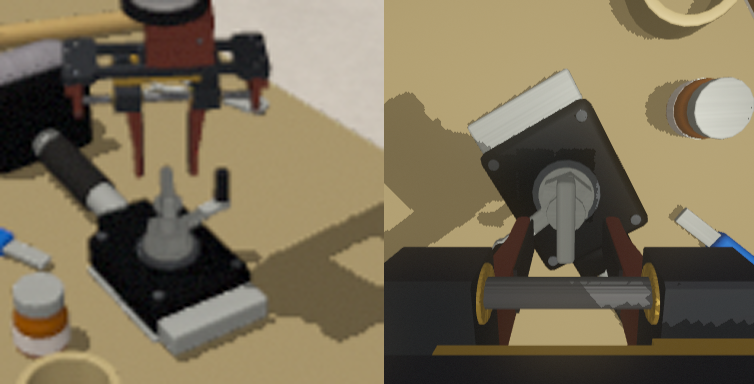

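The bar sits centred between the fingers and square to the jaws. Before descending, I'll refine the angle from the head's side edge in this wrist view.

```bash
python3 - <<'E'
from h import *
d=np.load('pics/w3.npz');g=cv2.cvtColor(d['img'],cv2.COLOR_RGB2GRAY).astype(int)
def fit(pts,z):
    P=np.array([ray(d,u,v,z)[:2] for u,v in pts],np.float32)
    l=cv2.fitLine(P,cv2.DIST_HUBER,0,.01,.01).ravel();r=np.abs((P-l[2:])@[-l[1],l[0]])
    return np.degrees(np.arctan2(l[1],l[0]))%180,r.max(),P[0],P[-1]
R=[];
for v in range(128,200):
    row=g[v]; u=np.where(row[230:345]<60)[0]; R.append((230+u.max()+.5,v))
print('right side',fit(R,46))
# front edge (dark/silver) columns
F=[]
for u in range(175,258):
    col=g[:200,u]; w=np.where(col[60:200]<65)[0]; F.append((u,60+w.min()-.5))
print('front edge',fit(F,46),'perp')
Bl=[];Br=[]
for v in range(190,262):
    row=g[v,225:280]; e=np.diff(row); Bl.append((225+np.argmax(e[:25])+.5,v)); Br.append((225+25+np.argmin(e[25:])+.5,v))
print('bar',fit(Bl,125),fit(Br,125)); print(Bl[::15],Br[::15])
E
```

```text
right side (np.float32(82.915054), np.float32(0.3924795), array([660.14087, 100.82   ], dtype=float32), array([650.8999  ,  28.805689], dtype=float32))
front edge (np.float32(172.78856), np.float32(0.40565142), array([568.7159 , 143.32874], dtype=float32), array([650.06757, 133.16745], dtype=float32)) perp
bar (np.float32(56.027473), np.float32(9.110826), array([610.4909 ,  94.50748], dtype=float32), array([575.4637 ,  58.53116], dtype=float32)) (np.float32(38.992825), np.float32(10.224953), array([626.9062 ,  82.58141], dtype=float32), array([589.1494  ,  48.587597], dtype=float32))
[(np.float64(243.5), 190), (np.float64(226.5), 205), (np.float64(243.5), 220), (np.float64(242.5), 235), (np.float64(242.5), 250)] [(np.float64(275.5), 190), (np.float64(277.5), 205), (np.float64(269.5), 220), (np.float64(260.5), 235), (np.float64(259.5), 250)]
```

Emit:
send_rows([
  {"translation": [0, 0, -0.08], "twist": [0, 0, 0]},
  {"translation": [0, 0, -0.16], "twist": [0, 0, 0]},
  {"translation": [0, 0, -0.24], "twist": [0, 0, 0]},
  {"translation": [0, 0, -0.32], "twist": [0, 0, 0]},
  {"translation": [0, 0, -0.4], "twist": [0, 0, 0]},
  {"translation": [0, 0, -0.48], "twist": [0, 0, 0]},
  {"translation": [0, 0, -0.49], "twist": [0, 0, 0]},
  {"translation": [0, 0, -0.49], "twist": [0, 0, 0]},
  {"translation": [0, 0, -0.49], "twist": [0, 0, 0]},
  {"translation": [0, 0, -0.49], "twist": [0, 0, 0]},
])

```text
t: 15.3
ee_pos: [604.3, 73.4, 279.1]
orientation: [2.798, 1.427, 0.001]
ft_force: [-0.5, -0.3, -0.0]
width: 39.9
```

Emit:
send_rows([
  {"translation": [0, 0, 0], "twist": [0, 0, 0]},
  {"translation": [0, 0, 0], "twist": [0, 0, 0]},
  {"translation": [0, 0, 0], "twist": [0, 0, 0]},
  {"translation": [0, 0, 0], "twist": [0, 0, 0]},
  {"translation": [0, 0, 0], "twist": [0, 0, 0]},
  {"translation": [0, 0, 0], "twist": [0, 0, 0]},
  {"translation": [0, 0, 0], "twist": [0, 0, 0]},
  {"translation": [0, 0, 0], "twist": [0, 0, 0]},
  {"translation": [0, 0, 0], "twist": [0, 0, 0]},
  {"translation": [0, 0, 0], "twist": [0, 0, 0]},
], grip=1)

```text
t: 16.3
ee_pos: [603.5, 74.0, 278.9]
orientation: [-2.797, -1.426, 0.002]
ft_force: [-3.1, 4.0, 4.0]
width: 26.8
```

```bash
python3 - <<'E'
from h import *
o=ctrl.get_obs();print(o['t'],o['ee_pos'],o['orientation'],o['ft_force'],o['moment'],o['width'])
E
```

```text
16.3 [603.4644876   74.01312609 278.87412161] [-2.79728695e+00 -1.42594537e+00  1.98003352e-03] [-3.12843024  3.98142681  3.98225379] [ 0.58548986  0.82462501 -0.09308793] 26.803957233555266
```

```bash
python3 - <<'E'
from h import *
s=np.load('pics/s1.npz')
for z in(60,75,85,95,103,114,125):
    x=proj(s,[604.1,73.3,z]);y=proj(s,[604.1-9,73.3+10,z]);print(z,(x-[180,190])*6.5)
cv2.imwrite('pics/zz.png',cv2.resize(s['img'][195:240,235:285,::-1],(750,675),interpolation=cv2.INTER_CUBIC))
E
```

```text
60 [468.56271761 233.58379177]
75 [468.37163284 208.14290306]
85 [468.24287814 191.00059436]
95 [468.1130151  173.71072275]
103 [468.00831702 159.77129534]
114 [467.86317019 140.44655057]
125 [467.71663099 120.93642765]
```

View pics/zz.png

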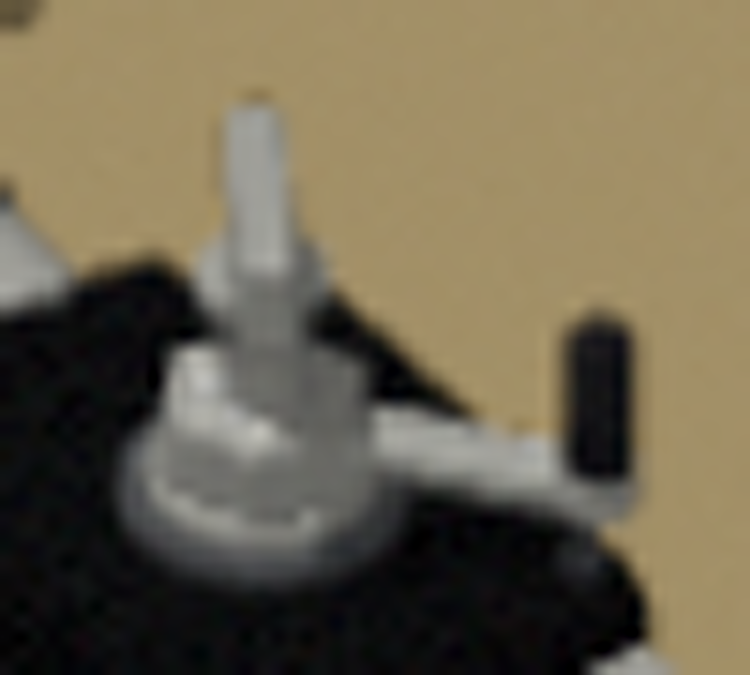

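The fingers stopped at 26.8 mm on a round collar about 26 mm wide, just under the bar (around (262,280) in the crop). I'll open, rise 9 mm and grip the bar itself.

Emit:
send_rows([
  {"translation": [0, 0, 0], "twist": [0, 0, 0]},
  {"translation": [0, 0, 0], "twist": [0, 0, 0]},
  {"translation": [0, 0, 0], "twist": [0, 0, 0]},
  {"translation": [0, 0, 0.03], "twist": [0, 0, 0]},
  {"translation": [0, 0, 0.06], "twist": [0, 0, 0]},
  {"translation": [0, 0, 0.09], "twist": [0, 0, 0]},
  {"translation": [0, 0, 0.09], "twist": [0, 0, 0]},
  {"translation": [0, 0, 0.09], "twist": [0, 0, 0]},
  {"translation": [0, 0, 0.09], "twist": [0, 0, 0]},
  {"translation": [0, 0, 0.09], "twist": [0, 0, 0]},
], grip=0.09)

```text
t: 17.3
ee_pos: [604.1, 73.4, 287.6]
orientation: [-2.799, -1.427, 0.0]
ft_force: [0.3, -0.6, 0.5]
width: 39.8
```

Emit:
send_rows([
  {"translation": [0, 0, 0], "twist": [0, 0, 0]},
  {"translation": [0, 0, 0], "twist": [0, 0, 0]},
  {"translation": [0, 0, 0], "twist": [0, 0, 0]},
  {"translation": [0, 0, 0], "twist": [0, 0, 0]},
  {"translation": [0, 0, 0], "twist": [0, 0, 0]},
  {"translation": [0, 0, 0], "twist": [0, 0, 0]},
  {"translation": [0, 0, 0], "twist": [0, 0, 0]},
  {"translation": [0, 0, 0], "twist": [0, 0, 0]},
  {"translation": [0, 0, 0], "twist": [0, 0, 0]},
  {"translation": [0, 0, 0], "twist": [0, 0, 0]},
], grip=1)

```text
t: 18.3
ee_pos: [603.5, 74.0, 287.5]
orientation: [-2.797, -1.426, 0.003]
ft_force: [-3.9, 4.2, 3.2]
width: 26.6
```

Emit:
send_rows([
  {"translation": [0, 0, 0], "twist": [0, 0, 0]},
  {"translation": [0, 0, 0], "twist": [0, 0, 0]},
  {"translation": [0, 0, 0], "twist": [0, 0, 0]},
  {"translation": [0, 0, 0.03], "twist": [0, 0, 0]},
  {"translation": [0, 0, 0.06], "twist": [0, 0, 0]},
  {"translation": [0, 0, 0.07], "twist": [0, 0, 0]},
  {"translation": [0, 0, 0.07], "twist": [0, 0, 0]},
  {"translation": [0, 0, 0.07], "twist": [0, 0, 0]},
  {"translation": [0, 0, 0.07], "twist": [0, 0, 0]},
  {"translation": [0, 0, 0.07], "twist": [0, 0, 0]},
], grip=0.09)

```text
t: 19.3
ee_pos: [604.1, 73.5, 294.6]
orientation: [-2.799, -1.427, 0.0]
ft_force: [0.1, -0.1, -0.0]
width: 39.9
```

Emit:
send_rows([
  {"translation": [0, 0, 0], "twist": [0, 0, 0]},
  {"translation": [0, 0, 0], "twist": [0, 0, 0]},
  {"translation": [0, 0, 0], "twist": [0, 0, 0]},
  {"translation": [0, 0, 0], "twist": [0, 0, 0]},
  {"translation": [0, 0, 0], "twist": [0, 0, 0]},
  {"translation": [0, 0, 0], "twist": [0, 0, 0]},
  {"translation": [0, 0, 0], "twist": [0, 0, 0]},
  {"translation": [0, 0, 0], "twist": [0, 0, 0]},
  {"translation": [0, 0, 0], "twist": [0, 0, 0]},
  {"translation": [0, 0, 0], "twist": [0, 0, 0]},
], grip=1)

```text
t: 20.3
ee_pos: [603.5, 74.0, 294.6]
orientation: [-2.797, -1.426, 0.002]
ft_force: [-2.8, 3.0, 3.8]
width: 12.1
```

```bash
python3 - <<'E'
from h import *
o=ctrl.get_obs();print(o['t'],o['ee_pos'],o['orientation'],o['ft_force'],o['moment'],o['width'])
s=snap('scene','s4');w=snap('wrist','w4')
cv2.imwrite('pics/c4.png',np.hstack([cv2.resize(s['img'][165:245,210:290,::-1],(384,384),interpolation=cv2.INTER_CUBIC),w['img'][:,70:440,::-1]]))
E
```

```text
20.3 [603.46096779  74.00077979 294.62253747] [-2.79729165e+00 -1.42571297e+00  2.27812711e-03] [-2.84001941  2.98664375  3.78298229] [ 0.49542907  0.76214714 -0.14283607] 12.052470231717788
```

View pics/c4.png

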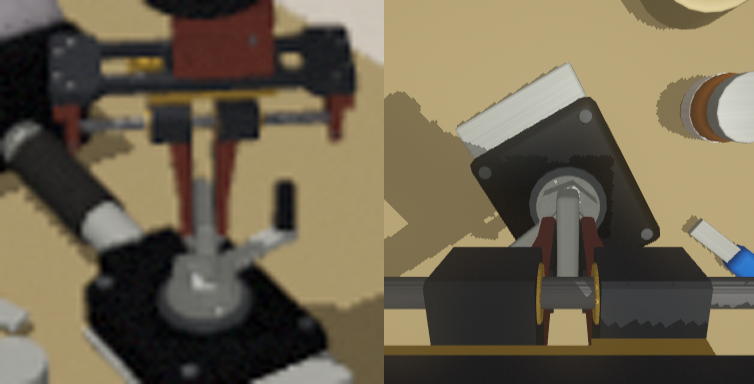

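The jaws are now on the bar, at 12.1 mm. I'll turn it counter-clockwise by 28.75°.

Emit:
send_rows([
  {"translation": [-0.006, 0.006, 0], "twist": [0, 0, 0.0]},
  {"translation": [-0.006, 0.006, 0], "twist": [0, 0, 0.07]},
  {"translation": [-0.006, 0.006, 0], "twist": [0, 0, 0.14]},
  {"translation": [-0.006, 0.006, 0], "twist": [0, 0, 0.21]},
  {"translation": [-0.006, 0.006, 0], "twist": [0, 0, 0.28]},
  {"translation": [-0.006, 0.006, 0], "twist": [0, 0, 0.35]},
  {"translation": [-0.006, 0.006, 0], "twist": [0, 0, 0.42]},
  {"translation": [-0.006, 0.006, 0], "twist": [0, 0, 0.49]},
  {"translation": [-0.006, 0.006, 0], "twist": [0, 0, 0.55]},
  {"translation": [-0.006, 0.006, 0], "twist": [0, 0, 0.55]},
])

```text
t: 21.4
ee_pos: [603.2, 74.2, 294.6]
orientation: [-2.576, -1.798, 0.001]
ft_force: [-3.9, 2.6, 2.1]
width: 11.6
```

Emit:
send_rows([
  {"translation": [0, 0, 0], "twist": [0, 0, 0.06]},
  {"translation": [0, 0, 0], "twist": [0, 0, 0.12]},
  {"translation": [0, 0, 0], "twist": [0, 0, 0.18]},
  {"translation": [0, 0, 0], "twist": [0, 0, 0.24]},
  {"translation": [0, 0, 0], "twist": [0, 0, 0.3]},
  {"translation": [0, 0, 0], "twist": [0, 0, 0.36]},
  {"translation": [0, 0, 0], "twist": [0, 0, 0.42]},
  {"translation": [0, 0, 0], "twist": [0, 0, 0.454]},
  {"translation": [0, 0, 0], "twist": [0, 0, 0.454]},
  {"translation": [0, 0, 0], "twist": [0, 0, 0.454]},
])

```text
t: 22.4
ee_pos: [603.3, 74.2, 294.6]
orientation: [-2.354, -2.079, 0.001]
ft_force: [-3.9, 2.7, 2.8]
width: 11.8
```

```bash
cat > st.py <<'E'
from h import *
o=ctrl.get_obs();r=cv2.Rodrigues(o['orientation'])[0]
print(o['t'],o['ee_pos'],'jaw',np.degrees(np.arctan2(r[1,1],r[0,1])),o['ft_force'],o['moment'],o['width'])
E
python3 st.py
```

```text
22.4 [603.2700048   74.16857216 294.58895116] jaw -7.109961532889732 [-3.90486346  2.7405329   2.77523536] [ 0.43163531  0.95105205 -0.05569596] 11.820854855344628
```

Emit:
send_rows([
  {"translation": [0, 0, 0], "twist": [0, 0, 0]},
  {"translation": [0, 0, 0], "twist": [0, 0, 0]},
  {"translation": [0, 0, 0], "twist": [0, 0, 0]},
  {"translation": [0, 0, 0.06], "twist": [0, 0, 0]},
  {"translation": [0, 0, 0.16], "twist": [0, 0, 0]},
  {"translation": [0, 0, 0.26], "twist": [0, 0, 0]},
  {"translation": [0, 0, 0.34], "twist": [0, 0, 0]},
  {"translation": [0, 0, 0.34], "twist": [0, 0, 0]},
  {"translation": [0, 0, 0.34], "twist": [0, 0, 0]},
  {"translation": [0, 0, 0.34], "twist": [0, 0, 0]},
], grip=0.09)

```text
t: 23.4
ee_pos: [603.4, 74.0, 328.4]
orientation: [-2.356, -2.078, 0.001]
ft_force: [-0.8, 1.2, -0.2]
width: 39.9
```

```bash
python3 st.py; python3 - <<'E'
from h import *
s=snap('scene','s5');w=snap('wrist','w5')
cv2.imwrite('pics/c5.png',np.hstack([cv2.resize(s['img'][165:245,210:290,::-1],(384,384),interpolation=cv2.INTER_CUBIC),w['img'][:,70:440,::-1]]))
E
```

```text
23.4 [603.35165527  74.03768365 328.42727902] jaw -7.187425020881855 [-0.84666492  1.15554896 -0.24426131] [ 0.00232251  0.10941071 -0.01243625] 39.89171063078705
```

View pics/c5.png

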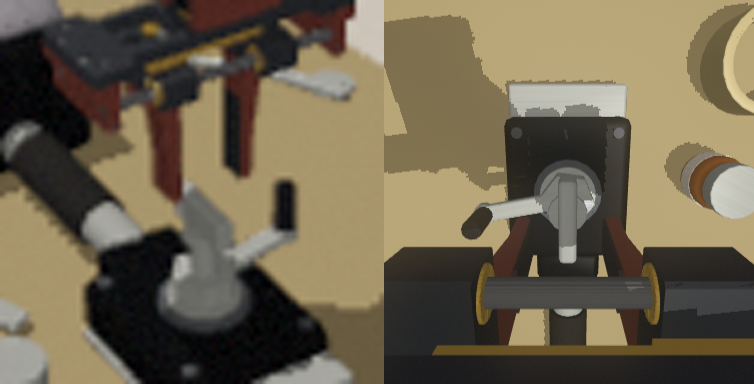

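The bar now lies in line with the tube; both are vertical in the wrist view. Next I'll locate the post and work out the clockwise push.

```bash
sed -i 's/604.1,73.3/603.5,74.0/' arc.py; python3 - <<'E'
from h import *
from arc import c
d=np.load('pics/w5.npz')
p=ray(d,479-384+70,222,105)[:2];print(p,np.hypot(*(p-c)),np.degrees(np.arctan2(*(p-c)[::-1]))%360)
from arc import g
print(g(182.5,0),g(182.5,0)-[603.5,73.9])
E
```

```text
[537.31150509  74.09903724] 66.18856900791258 179.91426890868564
[533.56662449  70.94664288] [-69.93337551  -2.95335712]
```

Emit:
send_rows([
  {"translation": [-0.04, 0, 0], "twist": [0, 0, 0.09]},
  {"translation": [-0.08, 0, 0], "twist": [0, 0, 0.18]},
  {"translation": [-0.12, 0, 0], "twist": [0, 0, 0.27]},
  {"translation": [-0.16, 0, 0], "twist": [0, 0, 0.36]},
  {"translation": [-0.2, 0, 0], "twist": [0, 0, 0.45]},
  {"translation": [-0.24, 0, 0], "twist": [0, 0, 0.54]},
  {"translation": [-0.28, 0, 0], "twist": [0, 0, 0.63]},
  {"translation": [-0.32, 0, 0], "twist": [0, 0, 0.72]},
  {"translation": [-0.35, -0.01, 0], "twist": [0, 0, 0.81]},
  {"translation": [-0.35, -0.015, 0], "twist": [0, 0, 0.87]},
])

```text
t: 24.5
ee_pos: [568.1, 72.5, 328.3]
orientation: [-1.85, -2.538, 0.001]
ft_force: [-0.6, -0.1, 0.1]
width: 39.8
```

Emit:
send_rows([
  {"translation": [-0.04, 0, 0], "twist": [0, 0, 0.09]},
  {"translation": [-0.08, 0, 0], "twist": [0, 0, 0.18]},
  {"translation": [-0.12, 0, 0], "twist": [0, 0, 0.27]},
  {"translation": [-0.16, 0, 0], "twist": [0, 0, 0.36]},
  {"translation": [-0.2, 0, 0], "twist": [0, 0, 0.45]},
  {"translation": [-0.24, 0, 0], "twist": [0, 0, 0.54]},
  {"translation": [-0.28, 0, 0], "twist": [0, 0, 0.63]},
  {"translation": [-0.32, 0, 0], "twist": [0, 0, 0.72]},
  {"translation": [-0.35, -0.01, 0], "twist": [0, 0, 0.81]},
  {"translation": [-0.35, -0.015, 0], "twist": [0, 0, 0.87]},
])

```text
t: 25.5
ee_pos: [533.1, 71.0, 328.2]
orientation: [-1.258, -2.877, 0.001]
ft_force: [0.3, -0.2, 0.1]
width: 40.0
```

Emit:
send_rows([
  {"translation": [0, 0, 0], "twist": [0, 0, 0.09]},
  {"translation": [0, 0, 0], "twist": [0, 0, 0.18]},
  {"translation": [0, 0, 0], "twist": [0, 0, 0.27]},
  {"translation": [0, 0, 0], "twist": [0, 0, 0.36]},
  {"translation": [0, 0, 0], "twist": [0, 0, 0.45]},
  {"translation": [0, 0, 0], "twist": [0, 0, 0.54]},
  {"translation": [0, 0, 0], "twist": [0, 0, 0.63]},
  {"translation": [0, 0, 0], "twist": [0, 0, 0.72]},
  {"translation": [0, 0, 0], "twist": [0, 0, 0.81]},
  {"translation": [0, 0, 0], "twist": [0, 0, 0.87]},
])

```text
t: 26.5
ee_pos: [533.4, 71.0, 328.4]
orientation: [-0.608, -3.082, 0.0]
ft_force: [0.4, 0.8, 0.8]
width: 40.2
```

Emit:
send_rows([
  {"translation": [0, 0, 0], "twist": [0, 0, 0.22]},
  {"translation": [0, 0, 0], "twist": [0, 0, 0.44]},
  {"translation": [0, 0, 0], "twist": [0, 0, 0.66]},
  {"translation": [0, 0, 0], "twist": [0, 0, 0.87]},
  {"translation": [0, 0, -0.12], "twist": [0, 0, 0.87]},
  {"translation": [0, 0, -0.26], "twist": [0, 0, 0.87]},
  {"translation": [0, 0, -0.4], "twist": [0, 0, 0.87]},
  {"translation": [0, 0, -0.54], "twist": [0, 0, 0.87]},
  {"translation": [0, 0, -0.66], "twist": [0, 0, 0.87]},
  {"translation": [0, 0, -0.71], "twist": [0, 0, 0.87]},
])

```text
t: 27.5
ee_pos: [533.0, 71.0, 255.8]
orientation: [0.068, -3.138, 0.0]
ft_force: [-0.2, 0.1, 0.0]
width: 39.9
```

```bash
python3 st.py; python3 - <<'E'
from arc import *
p=np.array([533.5,70.95]);j=92.5
print('A');t=182.5-2.5*np.clip(np.arange(1,11)-6,0,9);rows(p,j,t,np.maximum(-12.5,-2.1*np.arange(1,11)));p=g(t[-1],-12.5);j=t[-1]-90
for k in range(3):
    t0=j+90;t=t0-[8,6,6][k]/10*np.arange(1,11);print('to',t[-1]);rows(p,j,t[1::2],[-12.5]*5);p=g(t[-1],-12.5);j=t[-1]-90
E
```

```text
27.5 [533.03800698  71.00465414 255.75450149] jaw 92.48295413427391 [-0.19582371  0.08181057  0.02682573] [0.05283548 0.00383309 0.02081572] 39.8657988087424
A
[-0.000, 0.021, 0] tw 0.000
[-0.001, 0.042, 0] tw 0.000
[-0.002, 0.063, 0] tw 0.000
[-0.003, 0.084, 0] tw 0.000
[-0.004, 0.105, 0] tw 0.000
[-0.005, 0.125, 0] tw 0.000
[0.000, 0.156, 0] tw -0.087
[0.006, 0.186, 0] tw -0.175
[0.014, 0.216, 0] tw -0.262
[0.022, 0.246, 0] tw -0.349
to 164.5
[0.006, 0.019, 0] tw -0.056
[0.013, 0.037, 0] tw -0.112
[0.020, 0.056, 0] tw -0.168
[0.028, 0.074, 0] tw -0.223
[0.037, 0.092, 0] tw -0.279
to 158.5
[0.007, 0.013, 0] tw -0.042
[0.013, 0.027, 0] tw -0.084
[0.021, 0.040, 0] tw -0.126
[0.028, 0.053, 0] tw -0.168
[0.036, 0.065, 0] tw -0.209
to 152.5
[0.008, 0.013, 0] tw -0.042
[0.016, 0.025, 0] tw -0.084
[0.025, 0.037, 0] tw -0.126
[0.033, 0.049, 0] tw -0.168
[0.042, 0.061, 0] tw -0.209
```

Emit:
send_rows([
  {"translation": [0, 0.021, 0.01], "twist": [0, 0, 0]},
  {"translation": [-0.001, 0.042, 0.01], "twist": [0, 0, 0]},
  {"translation": [-0.002, 0.063, 0.01], "twist": [0, 0, 0]},
  {"translation": [-0.003, 0.084, 0.01], "twist": [0, 0, 0]},
  {"translation": [-0.004, 0.105, 0.01], "twist": [0, 0, 0]},
  {"translation": [-0.005, 0.125, 0.01], "twist": [0, 0, 0]},
  {"translation": [0, 0.156, 0.01], "twist": [0, 0, -0.087]},
  {"translation": [0.006, 0.186, 0.01], "twist": [0, 0, -0.175]},
  {"translation": [0.014, 0.216, 0.01], "twist": [0, 0, -0.262]},
  {"translation": [0.022, 0.246, 0.01], "twist": [0, 0, -0.349]},
])

```text
t: 28.5
ee_pos: [535.8, 95.2, 259.0]
orientation: [0.207, 3.134, -0.002]
ft_force: [0.2, -7.3, 3.3]
width: 40.1
```

Emit:
send_rows([
  {"translation": [0.003, 0.01, 0], "twist": [0, 0, -0.028]},
  {"translation": [0.006, 0.019, 0], "twist": [0, 0, -0.056]},
  {"translation": [0.01, 0.028, 0], "twist": [0, 0, -0.084]},
  {"translation": [0.013, 0.037, 0], "twist": [0, 0, -0.112]},
  {"translation": [0.016, 0.047, 0], "twist": [0, 0, -0.14]},
  {"translation": [0.02, 0.056, 0], "twist": [0, 0, -0.168]},
  {"translation": [0.024, 0.065, 0], "twist": [0, 0, -0.196]},
  {"translation": [0.028, 0.074, 0], "twist": [0, 0, -0.223]},
  {"translation": [0.033, 0.083, 0], "twist": [0, 0, -0.251]},
  {"translation": [0.037, 0.092, 0], "twist": [0, 0, -0.279]},
])

```text
t: 29.5
ee_pos: [539.4, 104.4, 258.9]
orientation: [-0.423, -3.113, 0.002]
ft_force: [-0.8, -5.4, 3.3]
width: 39.9
```

```bash
cat >> st.py <<'E'
j=np.arctan2(r[1,1],r[0,1]);u=np.array([np.cos(j),np.sin(j)])
print('push',-(u@o['ft_force'][:2]),'radial',o['ft_force'][:2]@[-u[1],u[0]])
E
python3 st.py; python3 - <<'E'
from arc import *
t0=164.5
for e in [159.5,157.5]+[157.5-2*k for k in range(1,13)]:
    print(e);rows(g(t0,-12.5),t0-90,[e],[-12.5]);t0=e
E
```

```text
29.5 [539.37089944 104.41953022 258.90468357] jaw 74.52396749242351 [-0.75652212 -5.38366409  3.30215788] [-0.9637167   0.12234569  0.01800568] 39.85444414894057
push 5.3903308250378625 radial -0.7074591186061779
159.5
[0.029, 0.055, 0] tw -0.175
157.5
[0.013, 0.021, 0] tw -0.070
155.5
[0.014, 0.021, 0] tw -0.070
153.5
[0.014, 0.020, 0] tw -0.070
151.5
[0.015, 0.020, 0] tw -0.070
149.5
[0.016, 0.019, 0] tw -0.070
147.5
[0.016, 0.019, 0] tw -0.070
145.5
[0.017, 0.018, 0] tw -0.070
143.5
[0.018, 0.017, 0] tw -0.070
141.5
[0.018, 0.017, 0] tw -0.070
139.5
[0.019, 0.016, 0] tw -0.070
137.5
[0.019, 0.015, 0] tw -0.070
135.5
[0.020, 0.015, 0] tw -0.070
133.5
[0.020, 0.014, 0] tw -0.070
```

Emit:
send_rows([
  {"translation": [0.004, 0.008, 0], "twist": [0, 0, -0.025]},
  {"translation": [0.008, 0.016, 0], "twist": [0, 0, -0.05]},
  {"translation": [0.012, 0.024, 0], "twist": [0, 0, -0.075]},
  {"translation": [0.016, 0.032, 0], "twist": [0, 0, -0.1]},
  {"translation": [0.021, 0.04, 0], "twist": [0, 0, -0.125]},
  {"translation": [0.025, 0.048, 0], "twist": [0, 0, -0.15]},
  {"translation": [0.029, 0.055, 0], "twist": [0, 0, -0.175]},
  {"translation": [0.029, 0.055, 0], "twist": [0, 0, -0.175]},
  {"translation": [0.029, 0.055, 0], "twist": [0, 0, -0.175]},
  {"translation": [0.029, 0.055, 0], "twist": [0, 0, -0.175]},
])

```text
t: 30.5
ee_pos: [542.3, 110.1, 258.8]
orientation: [-0.558, -3.092, 0.001]
ft_force: [-0.9, -5.6, 3.7]
width: 39.8
```

Emit:
send_rows([
  {"translation": [0.002, 0.003, 0], "twist": [0, 0, -0.01]},
  {"translation": [0.004, 0.006, 0], "twist": [0, 0, -0.02]},
  {"translation": [0.006, 0.009, 0], "twist": [0, 0, -0.03]},
  {"translation": [0.008, 0.012, 0], "twist": [0, 0, -0.04]},
  {"translation": [0.01, 0.015, 0], "twist": [0, 0, -0.05]},
  {"translation": [0.011, 0.018, 0], "twist": [0, 0, -0.06]},
  {"translation": [0.013, 0.021, 0], "twist": [0, 0, -0.07]},
  {"translation": [0.013, 0.021, 0], "twist": [0, 0, -0.07]},
  {"translation": [0.013, 0.021, 0], "twist": [0, 0, -0.07]},
  {"translation": [0.013, 0.021, 0], "twist": [0, 0, -0.07]},
])

```text
t: 31.5
ee_pos: [543.6, 112.5, 258.6]
orientation: [-0.613, -3.081, -0.0]
ft_force: [-1.7, -3.9, 4.4]
width: 39.9
```

```bash
python3 st.py
```

```text
31.5 [543.61989129 112.47499016 258.64503015] jaw 67.500641721826 [-1.71638197 -3.90200572  4.4487059 ] [-0.83884271  0.28913067 -0.03042379] 39.87827940558807
push 4.261813124005911 radial 0.09254496373552883
```

Emit:
send_rows([
  {"translation": [0.002, 0.003, 0], "twist": [0, 0, -0.01]},
  {"translation": [0.004, 0.006, 0], "twist": [0, 0, -0.02]},
  {"translation": [0.006, 0.009, 0], "twist": [0, 0, -0.03]},
  {"translation": [0.008, 0.012, 0], "twist": [0, 0, -0.04]},
  {"translation": [0.01, 0.015, 0], "twist": [0, 0, -0.05]},
  {"translation": [0.012, 0.018, 0], "twist": [0, 0, -0.06]},
  {"translation": [0.014, 0.021, 0], "twist": [0, 0, -0.07]},
  {"translation": [0.014, 0.021, 0], "twist": [0, 0, -0.07]},
  {"translation": [0.014, 0.021, 0], "twist": [0, 0, -0.07]},
  {"translation": [0.014, 0.021, 0], "twist": [0, 0, -0.07]},
])

```text
t: 32.5
ee_pos: [545.0, 114.6, 258.7]
orientation: [-0.667, -3.07, -0.0]
ft_force: [-1.7, -3.8, 3.7]
width: 40.2
```

Emit:
send_rows([
  {"translation": [0.002, 0.003, 0], "twist": [0, 0, -0.01]},
  {"translation": [0.004, 0.006, 0], "twist": [0, 0, -0.02]},
  {"translation": [0.006, 0.009, 0], "twist": [0, 0, -0.03]},
  {"translation": [0.008, 0.012, 0], "twist": [0, 0, -0.04]},
  {"translation": [0.01, 0.014, 0], "twist": [0, 0, -0.05]},
  {"translation": [0.012, 0.017, 0], "twist": [0, 0, -0.06]},
  {"translation": [0.014, 0.02, 0], "twist": [0, 0, -0.07]},
  {"translation": [0.014, 0.02, 0], "twist": [0, 0, -0.07]},
  {"translation": [0.014, 0.02, 0], "twist": [0, 0, -0.07]},
  {"translation": [0.014, 0.02, 0], "twist": [0, 0, -0.07]},
])

```text
t: 33.5
ee_pos: [546.4, 116.6, 258.7]
orientation: [0.72, 3.058, 0.0]
ft_force: [-1.8, -3.7, 2.8]
width: 39.8
```

Emit:
send_rows([
  {"translation": [0.002, 0.003, 0], "twist": [0, 0, -0.01]},
  {"translation": [0.004, 0.006, 0], "twist": [0, 0, -0.02]},
  {"translation": [0.006, 0.009, 0], "twist": [0, 0, -0.03]},
  {"translation": [0.008, 0.012, 0], "twist": [0, 0, -0.04]},
  {"translation": [0.01, 0.014, 0], "twist": [0, 0, -0.05]},
  {"translation": [0.013, 0.017, 0], "twist": [0, 0, -0.06]},
  {"translation": [0.015, 0.02, 0], "twist": [0, 0, -0.07]},
  {"translation": [0.015, 0.02, 0], "twist": [0, 0, -0.07]},
  {"translation": [0.015, 0.02, 0], "twist": [0, 0, -0.07]},
  {"translation": [0.015, 0.02, 0], "twist": [0, 0, -0.07]},
])

```text
t: 34.5
ee_pos: [548.0, 118.6, 258.7]
orientation: [0.774, 3.045, 0.0]
ft_force: [-0.1, -4.8, 2.9]
width: 40.1
```

Emit:
send_rows([
  {"translation": [0.002, 0.003, 0], "twist": [0, 0, -0.01]},
  {"translation": [0.004, 0.006, 0], "twist": [0, 0, -0.02]},
  {"translation": [0.007, 0.008, 0], "twist": [0, 0, -0.03]},
  {"translation": [0.009, 0.011, 0], "twist": [0, 0, -0.04]},
  {"translation": [0.011, 0.014, 0], "twist": [0, 0, -0.05]},
  {"translation": [0.014, 0.016, 0], "twist": [0, 0, -0.06]},
  {"translation": [0.016, 0.019, 0], "twist": [0, 0, -0.07]},
  {"translation": [0.016, 0.019, 0], "twist": [0, 0, -0.07]},
  {"translation": [0.016, 0.019, 0], "twist": [0, 0, -0.07]},
  {"translation": [0.016, 0.019, 0], "twist": [0, 0, -0.07]},
])

```text
t: 35.5
ee_pos: [549.6, 120.5, 258.7]
orientation: [0.827, 3.031, 0.0]
ft_force: [-2.0, -4.6, 3.2]
width: 40.0
```

Emit:
send_rows([
  {"translation": [0.002, 0.003, 0], "twist": [0, 0, -0.01]},
  {"translation": [0.004, 0.006, 0], "twist": [0, 0, -0.02]},
  {"translation": [0.007, 0.008, 0], "twist": [0, 0, -0.03]},
  {"translation": [0.009, 0.011, 0], "twist": [0, 0, -0.04]},
  {"translation": [0.011, 0.014, 0], "twist": [0, 0, -0.05]},
  {"translation": [0.014, 0.016, 0], "twist": [0, 0, -0.06]},
  {"translation": [0.016, 0.019, 0], "twist": [0, 0, -0.07]},
  {"translation": [0.016, 0.019, 0], "twist": [0, 0, -0.07]},
  {"translation": [0.016, 0.019, 0], "twist": [0, 0, -0.07]},
  {"translation": [0.016, 0.019, 0], "twist": [0, 0, -0.07]},
])

```text
t: 36.5
ee_pos: [551.2, 122.4, 258.7]
orientation: [0.88, 3.016, 0.0]
ft_force: [-1.8, -4.4, 2.8]
width: 40.0
```

Emit:
send_rows([
  {"translation": [0.002, 0.003, 0], "twist": [0, 0, -0.01]},
  {"translation": [0.005, 0.005, 0], "twist": [0, 0, -0.02]},
  {"translation": [0.007, 0.008, 0], "twist": [0, 0, -0.03]},
  {"translation": [0.01, 0.01, 0], "twist": [0, 0, -0.04]},
  {"translation": [0.012, 0.013, 0], "twist": [0, 0, -0.05]},
  {"translation": [0.015, 0.015, 0], "twist": [0, 0, -0.06]},
  {"translation": [0.017, 0.018, 0], "twist": [0, 0, -0.07]},
  {"translation": [0.017, 0.018, 0], "twist": [0, 0, -0.07]},
  {"translation": [0.017, 0.018, 0], "twist": [0, 0, -0.07]},
  {"translation": [0.017, 0.018, 0], "twist": [0, 0, -0.07]},
])

```text
t: 37.5
ee_pos: [552.9, 124.1, 258.7]
orientation: [0.933, 3.0, 0.0]
ft_force: [-1.7, -4.5, 1.4]
width: 40.4
```

Emit:
send_rows([
  {"translation": [0.003, 0.003, 0], "twist": [0, 0, -0.01]},
  {"translation": [0.005, 0.005, 0], "twist": [0, 0, -0.02]},
  {"translation": [0.008, 0.008, 0], "twist": [0, 0, -0.03]},
  {"translation": [0.01, 0.01, 0], "twist": [0, 0, -0.04]},
  {"translation": [0.013, 0.012, 0], "twist": [0, 0, -0.05]},
  {"translation": [0.015, 0.015, 0], "twist": [0, 0, -0.06]},
  {"translation": [0.018, 0.017, 0], "twist": [0, 0, -0.07]},
  {"translation": [0.018, 0.017, 0], "twist": [0, 0, -0.07]},
  {"translation": [0.018, 0.017, 0], "twist": [0, 0, -0.07]},
  {"translation": [0.018, 0.017, 0], "twist": [0, 0, -0.07]},
])

```text
t: 38.5
ee_pos: [554.6, 125.8, 258.7]
orientation: [0.985, 2.983, -0.0]
ft_force: [-0.4, -4.7, 3.0]
width: 40.0
```

Emit:
send_rows([
  {"translation": [0.003, 0.003, 0], "twist": [0, 0, -0.01]},
  {"translation": [0.005, 0.005, 0], "twist": [0, 0, -0.02]},
  {"translation": [0.008, 0.008, 0], "twist": [0, 0, -0.03]},
  {"translation": [0.01, 0.01, 0], "twist": [0, 0, -0.04]},
  {"translation": [0.013, 0.012, 0], "twist": [0, 0, -0.05]},
  {"translation": [0.015, 0.015, 0], "twist": [0, 0, -0.06]},
  {"translation": [0.018, 0.017, 0], "twist": [0, 0, -0.07]},
  {"translation": [0.018, 0.017, 0], "twist": [0, 0, -0.07]},
  {"translation": [0.018, 0.017, 0], "twist": [0, 0, -0.07]},
  {"translation": [0.018, 0.017, 0], "twist": [0, 0, -0.07]},
])

```text
t: 39.5
ee_pos: [556.5, 127.5, 258.7]
orientation: [1.037, 2.965, -0.0]
ft_force: [-0.2, -4.8, 2.4]
width: 40.3
```

Emit:
send_rows([
  {"translation": [0.003, 0.002, 0], "twist": [0, 0, -0.01]},
  {"translation": [0.005, 0.005, 0], "twist": [0, 0, -0.02]},
  {"translation": [0.008, 0.007, 0], "twist": [0, 0, -0.03]},
  {"translation": [0.011, 0.009, 0], "twist": [0, 0, -0.04]},
  {"translation": [0.014, 0.011, 0], "twist": [0, 0, -0.05]},
  {"translation": [0.016, 0.014, 0], "twist": [0, 0, -0.06]},
  {"translation": [0.019, 0.016, 0], "twist": [0, 0, -0.07]},
  {"translation": [0.019, 0.016, 0], "twist": [0, 0, -0.07]},
  {"translation": [0.019, 0.016, 0], "twist": [0, 0, -0.07]},
  {"translation": [0.019, 0.016, 0], "twist": [0, 0, -0.07]},
])

```text
t: 40.5
ee_pos: [558.3, 129.1, 258.7]
orientation: [1.089, 2.947, -0.0]
ft_force: [-1.0, -5.2, 2.3]
width: 40.0
```

```bash
python3 st.py
```

```text
40.5 [558.33433282 129.11802508 258.67265946] jaw 49.448976461282584 [-0.95680178 -5.21411432  2.34815003] [-0.87653203  0.18241703  0.0603328 ] 40.01931504227007
push 4.5838671786474166 radial -2.662821705131564
```

Emit:
send_rows([
  {"translation": [0.003, 0.002, 0], "twist": [0, 0, -0.01]},
  {"translation": [0.005, 0.004, 0], "twist": [0, 0, -0.02]},
  {"translation": [0.008, 0.006, 0], "twist": [0, 0, -0.03]},
  {"translation": [0.011, 0.009, 0], "twist": [0, 0, -0.04]},
  {"translation": [0.014, 0.011, 0], "twist": [0, 0, -0.05]},
  {"translation": [0.016, 0.013, 0], "twist": [0, 0, -0.06]},
  {"translation": [0.019, 0.015, 0], "twist": [0, 0, -0.07]},
  {"translation": [0.019, 0.015, 0], "twist": [0, 0, -0.07]},
  {"translation": [0.019, 0.015, 0], "twist": [0, 0, -0.07]},
  {"translation": [0.019, 0.015, 0], "twist": [0, 0, -0.07]},
])

```text
t: 41.5
ee_pos: [560.3, 130.6, 258.7]
orientation: [1.14, 2.927, -0.0]
ft_force: [-0.9, -5.0, 2.3]
width: 40.2
```

Emit:
send_rows([
  {"translation": [0.003, 0.002, 0], "twist": [0, 0, -0.01]},
  {"translation": [0.006, 0.004, 0], "twist": [0, 0, -0.02]},
  {"translation": [0.009, 0.006, 0], "twist": [0, 0, -0.03]},
  {"translation": [0.012, 0.009, 0], "twist": [0, 0, -0.04]},
  {"translation": [0.015, 0.011, 0], "twist": [0, 0, -0.05]},
  {"translation": [0.017, 0.013, 0], "twist": [0, 0, -0.06]},
  {"translation": [0.02, 0.015, 0], "twist": [0, 0, -0.07]},
  {"translation": [0.02, 0.015, 0], "twist": [0, 0, -0.07]},
  {"translation": [0.02, 0.015, 0], "twist": [0, 0, -0.07]},
  {"translation": [0.02, 0.015, 0], "twist": [0, 0, -0.07]},
])

```text
t: 42.5
ee_pos: [562.2, 132.1, 258.6]
orientation: [-1.191, -2.907, 0.0]
ft_force: [-1.1, -5.2, 3.0]
width: 40.4
```

Emit:
send_rows([
  {"translation": [0.003, 0.002, 0], "twist": [0, 0, -0.01]},
  {"translation": [0.006, 0.004, 0], "twist": [0, 0, -0.02]},
  {"translation": [0.009, 0.006, 0], "twist": [0, 0, -0.03]},
  {"translation": [0.012, 0.008, 0], "twist": [0, 0, -0.04]},
  {"translation": [0.015, 0.01, 0], "twist": [0, 0, -0.05]},
  {"translation": [0.017, 0.012, 0], "twist": [0, 0, -0.06]},
  {"translation": [0.02, 0.014, 0], "twist": [0, 0, -0.07]},
  {"translation": [0.02, 0.014, 0], "twist": [0, 0, -0.07]},
  {"translation": [0.02, 0.014, 0], "twist": [0, 0, -0.07]},
  {"translation": [0.02, 0.014, 0], "twist": [0, 0, -0.07]},
])

```text
t: 43.5
ee_pos: [564.0, 133.3, 258.6]
orientation: [-1.241, -2.885, 0.001]
ft_force: [-1.5, -7.3, 2.0]
width: 40.0
```

```bash
python3 st.py;python3 - <<'E'
from arc import *
t0=133.5
for e in [131.5,129.5,127.5,125.5]:
    print(e);rows(g(t0,-12.5),t0-90,[e],[-12.5]);t0=e
E
```

```text
43.5 [564.00565964 133.25122425 258.568846  ] jaw 43.44196151039142 [-1.53171007 -7.28484251  2.03098137] [-1.22184747  0.29392969  0.09359111] 39.99364619588337
push 6.121330054224161 radial -4.236081268270542
131.5
[0.021, 0.013, 0] tw -0.070
129.5
[0.021, 0.013, 0] tw -0.070
127.5
[0.022, 0.012, 0] tw -0.070
125.5
[0.022, 0.011, 0] tw -0.070
```

Push has risen to 6.1 N, so tightening starts here. I'll use 1° steps and ease slightly inward to take off the radial friction.

Emit:
send_rows([
  {"translation": [0.002, 0, 0], "twist": [0, 0, -0.005]},
  {"translation": [0.004, 0.001, 0], "twist": [0, 0, -0.01]},
  {"translation": [0.006, 0.001, 0], "twist": [0, 0, -0.015]},
  {"translation": [0.008, 0.002, 0], "twist": [0, 0, -0.02]},
  {"translation": [0.01, 0.002, 0], "twist": [0, 0, -0.025]},
  {"translation": [0.012, 0.003, 0], "twist": [0, 0, -0.03]},
  {"translation": [0.014, 0.003, 0], "twist": [0, 0, -0.035]},
  {"translation": [0.014, 0.003, 0], "twist": [0, 0, -0.035]},
  {"translation": [0.014, 0.003, 0], "twist": [0, 0, -0.035]},
  {"translation": [0.014, 0.003, 0], "twist": [0, 0, -0.035]},
])

```text
t: 44.5
ee_pos: [565.0, 133.6, 258.5]
orientation: [-1.266, -2.873, 0.002]
ft_force: [-2.8, -6.4, 4.6]
width: 39.9
```

```bash
python3 st.py
```

```text
44.5 [564.99886635 133.59260373 258.50856671] jaw 42.432330104262434 [-2.79104461 -6.42769734  4.59073774] [-1.14305508  0.62451752  0.12011443] 39.86811582356391
push 6.396888821969823 radial -2.860950284511252
```

Emit:
send_rows([
  {"translation": [0.002, 0.001, 0], "twist": [0, 0, -0.005]},
  {"translation": [0.004, 0.001, 0], "twist": [0, 0, -0.01]},
  {"translation": [0.006, 0.002, 0], "twist": [0, 0, -0.015]},
  {"translation": [0.008, 0.003, 0], "twist": [0, 0, -0.02]},
  {"translation": [0.01, 0.004, 0], "twist": [0, 0, -0.025]},
  {"translation": [0.012, 0.005, 0], "twist": [0, 0, -0.03]},
  {"translation": [0.013, 0.005, 0], "twist": [0, 0, -0.035]},
  {"translation": [0.013, 0.005, 0], "twist": [0, 0, -0.035]},
  {"translation": [0.013, 0.005, 0], "twist": [0, 0, -0.035]},
  {"translation": [0.013, 0.005, 0], "twist": [0, 0, -0.035]},
])

```text
t: 45.5
ee_pos: [566.1, 134.1, 258.5]
orientation: [-1.291, -2.861, 0.003]
ft_force: [-5.1, -6.3, 5.9]
width: 39.9
```

```bash
python3 st.py
```

```text
45.5 [566.05168939 134.09341111 258.49648147] jaw 41.42561318592168 [-5.06159872 -6.26715707  5.86944218] [-1.10128093  0.85180287  0.07267141] 39.88833677335725
push 7.941910945937558 radial -1.3502184295255513
```

Emit:
send_rows([
  {"translation": [0.002, 0.001, 0], "twist": [0, 0, -0.005]},
  {"translation": [0.004, 0.002, 0], "twist": [0, 0, -0.01]},
  {"translation": [0.005, 0.003, 0], "twist": [0, 0, -0.015]},
  {"translation": [0.007, 0.004, 0], "twist": [0, 0, -0.02]},
  {"translation": [0.009, 0.005, 0], "twist": [0, 0, -0.025]},
  {"translation": [0.01, 0.006, 0], "twist": [0, 0, -0.03]},
  {"translation": [0.011, 0.006, 0], "twist": [0, 0, -0.035]},
  {"translation": [0.011, 0.006, 0], "twist": [0, 0, -0.035]},
  {"translation": [0.011, 0.006, 0], "twist": [0, 0, -0.035]},
  {"translation": [0.011, 0.006, 0], "twist": [0, 0, -0.035]},
])

```text
t: 46.5
ee_pos: [567.0, 134.6, 258.5]
orientation: [-1.316, -2.85, 0.003]
ft_force: [-5.1, -6.0, 6.3]
width: 40.2
```

```bash
python3 st.py
```

```text
46.5 [567.01857153 134.60363823 258.46123789] jaw 40.42150300364866 [-5.1036303  -5.97702715  6.30546709] [-1.10828299  0.91560564  0.05995323] 40.15990834937569
push 7.760906539121208 radial -1.2410582110053234
```

Emit:
send_rows([
  {"translation": [0.002, 0.001, 0.003], "twist": [0, 0, -0.005]},
  {"translation": [0.004, 0.002, 0.005], "twist": [0, 0, -0.01]},
  {"translation": [0.005, 0.003, 0.005], "twist": [0, 0, -0.015]},
  {"translation": [0.007, 0.004, 0.005], "twist": [0, 0, -0.02]},
  {"translation": [0.009, 0.005, 0.005], "twist": [0, 0, -0.025]},
  {"translation": [0.01, 0.006, 0.005], "twist": [0, 0, -0.03]},
  {"translation": [0.011, 0.006, 0.005], "twist": [0, 0, -0.035]},
  {"translation": [0.011, 0.006, 0.005], "twist": [0, 0, -0.035]},
  {"translation": [0.011, 0.006, 0.005], "twist": [0, 0, -0.035]},
  {"translation": [0.011, 0.006, 0.005], "twist": [0, 0, -0.035]},
])

```text
t: 47.5
ee_pos: [567.9, 135.0, 258.5]
orientation: [-1.341, -2.838, 0.005]
ft_force: [-4.9, -7.6, 3.4]
width: 40.1
```

```bash
python3 st.py
```

```text
47.5 [567.92514237 135.02042178 258.52852084] jaw 39.42956482791741 [-4.87847131 -7.59420201  3.3756107 ] [-1.31655457  0.84410783  0.05255044] 40.135734786903356
push 8.591459412276885 radial -2.767347398241411
```

Emit:
send_rows([
  {"translation": [0.002, 0.001, 0], "twist": [0, 0, -0.005]},
  {"translation": [0.004, 0.001, 0], "twist": [0, 0, -0.01]},
  {"translation": [0.006, 0.002, 0], "twist": [0, 0, -0.015]},
  {"translation": [0.008, 0.003, 0], "twist": [0, 0, -0.02]},
  {"translation": [0.009, 0.004, 0], "twist": [0, 0, -0.025]},
  {"translation": [0.011, 0.005, 0], "twist": [0, 0, -0.03]},
  {"translation": [0.012, 0.005, 0], "twist": [0, 0, -0.035]},
  {"translation": [0.012, 0.005, 0], "twist": [0, 0, -0.035]},
  {"translation": [0.012, 0.005, 0], "twist": [0, 0, -0.035]},
  {"translation": [0.012, 0.005, 0], "twist": [0, 0, -0.035]},
])

```text
t: 48.5
ee_pos: [568.9, 135.5, 258.5]
orientation: [-1.365, -2.825, 0.005]
ft_force: [-6.2, -7.7, 3.8]
width: 40.2
```

```bash
python3 st.py
```

```text
48.5 [568.91813187 135.49440774 258.46971494] jaw 38.42495853734071 [-6.17274242 -7.67041722  3.84525916] [-1.36220405  0.97815382  0.06638675] 40.23134631204881
push 9.60294791587725 radial -2.1728876214268222
```

Emit:
send_rows([
  {"translation": [0.001, 0.001, 0], "twist": [0, 0, -0.004]},
  {"translation": [0.002, 0.001, 0], "twist": [0, 0, -0.008]},
  {"translation": [0.004, 0.002, 0], "twist": [0, 0, -0.012]},
  {"translation": [0.005, 0.002, 0], "twist": [0, 0, -0.016]},
  {"translation": [0.006, 0.003, 0], "twist": [0, 0, -0.02]},
  {"translation": [0.007, 0.003, 0], "twist": [0, 0, -0.024]},
  {"translation": [0.008, 0.004, 0], "twist": [0, 0, -0.024]},
  {"translation": [0.008, 0.004, 0], "twist": [0, 0, -0.024]},
  {"translation": [0.008, 0.004, 0], "twist": [0, 0, -0.024]},
  {"translation": [0.008, 0.004, 0], "twist": [0, 0, -0.024]},
])

```text
t: 49.5
ee_pos: [569.6, 135.9, 258.5]
orientation: [-1.382, -2.817, 0.006]
ft_force: [-6.3, -7.9, 4.8]
width: 39.9
```

```bash
python3 st.py
```

```text
49.5 [569.61092991 135.85442983 258.46316779] jaw 37.740461932331385 [-6.33961267 -7.90949095  4.77091373] [-1.41536089  1.09566642  0.04845073] 39.85048076185626
push 9.854597553804181 radial -2.374372135981254
```

Push is about 9.9 N (about 10.5 N from the wrist moment). I'll back off to centre and lift clear.

Emit:
send_rows([
  {"translation": [-0.012, -0.009, 0], "twist": [0, 0, 0]},
  {"translation": [-0.03, -0.023, 0], "twist": [0, 0, 0]},
  {"translation": [-0.055, -0.042, 0], "twist": [0, 0, 0]},
  {"translation": [-0.08, -0.062, 0], "twist": [0, 0, 0]},
  {"translation": [-0.1, -0.077, 0], "twist": [0, 0, 0]},
  {"translation": [-0.1, -0.077, 0.1], "twist": [0, 0, 0]},
  {"translation": [-0.1, -0.077, 0.3], "twist": [0, 0, 0]},
  {"translation": [-0.1, -0.077, 0.5], "twist": [0, 0, 0]},
  {"translation": [-0.1, -0.077, 0.7], "twist": [0, 0, 0]},
  {"translation": [-0.1, -0.077, 0.9], "twist": [0, 0, 0]},
])

```text
t: 50.5
ee_pos: [561.2, 128.8, 350.8]
orientation: [1.384, 2.82, 0.001]
ft_force: [-0.5, -0.1, 0.6]
width: 40.0
```

Emit:
send_rows([
  {"translation": [-0.1, 0, 0.1], "twist": [0, 0, 0]},
  {"translation": [-0.2, 0, 0.2], "twist": [0, 0, 0]},
  {"translation": [-0.3, 0.1, 0.3], "twist": [0, 0, 0]},
  {"translation": [-0.4, 0.2, 0.3], "twist": [0, 0, 0]},
  {"translation": [-0.5, 0.3, 0.3], "twist": [0, 0, 0]},
  {"translation": [-0.6, 0.4, 0.3], "twist": [0, 0, 0]},
  {"translation": [-0.7, 0.5, 0.3], "twist": [0, 0, 0]},
  {"translation": [-0.8, 0.6, 0.3], "twist": [0, 0, 0]},
  {"translation": [-0.8, 0.7, 0.3], "twist": [0, 0, 0]},
  {"translation": [-0.8, 0.8, 0.3], "twist": [0, 0, 0]},
])

```text
t: 51.5
ee_pos: [481.1, 209.8, 379.2]
orientation: [1.383, 2.82, 0.0]
ft_force: [0.4, -0.2, 0.2]
width: 39.8
```

```bash
python3 st.py; python3 - <<'E'
from h import *
s=snap('scene','s6');t=snap('top','t6')
cv2.imwrite('pics/c6.png',np.hstack([cv2.resize(s['img'][180:260,210:290,::-1],(390,390),interpolation=cv2.INTER_CUBIC),cv2.resize(t['img'][155:220,200:265,::-1],(390,390),interpolation=cv2.INTER_CUBIC)]))
E
```

```text
51.5 [481.07314303 209.75498758 379.21359894] jaw 37.75557621437663 [ 0.39157758 -0.21851512  0.21144986] [-0.07298167 -0.06558609  0.01754131] 39.76047573536028
push -0.17579742995736056 radial -0.41252529520272135
```

View pics/c6.png

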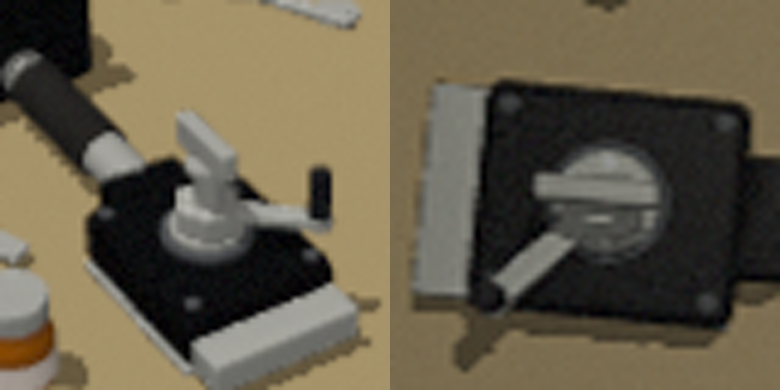

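```bash
python3 - <<'E'
from h import *
lsd=cv2.createLineSegmentDetector()
for f,x0,x1,y0,y1 in(('w5',235,270,170,270),('t6',218,250,178,195),('s6',240,262,195,225)):
    d=np.load(f'pics/{f}.npz');g=cv2.cvtColor(d['img'],cv2.COLOR_RGB2GRAY)[y0:y1,x0:x1]
    k=4;L=lsd.detect(cv2.resize(g,None,fx=k,fy=k,interpolation=cv2.INTER_CUBIC))[0]
    print(f)
    for l in L[:,0]:
        if np.hypot(l[2]-l[0],l[3]-l[1])<9*k: continue
        q=(l+.5)/k-.5+np.array([x0,y0,x0,y0]);a=ray(d,q[0],q[1],125);b=ray(d,q[2],q[3],125)
        A=np.degrees(np.arctan2(*(a-b)[:2][::-1]))%180
        print(np.round(q,1),'len %.0f ang %.1f'%(np.hypot(*(a-b)[:2]),A),np.round(a[:2],1),np.round(b[:2],1))
E
```

```text
w5
[261.7 260.7 262.2 218.2] len 31 ang 82.5 [604.   45.1] [608.   75.4]
[244.1 228.5 244.8 262.3] len 25 ang 83.4 [595.3  69.8] [592.5  45.4]
[248.2 262.7 260.1 262.6] len 8 ang 173.6 [594.7  44.8] [602.8  43.9]
[234.7 219.8 240.5 227.5] len 7 ang 117.4 [590.1  76.7] [593.1  70.9]
[243.4 194.8 243.4 182. ] len 8 ang 82.4 [598.   92.7] [599.1 101.1]
[262.6 207.6 262.6 227.9] len 14 ang 83.0 [609.1  82.6] [607.4  68.7]
[242.8 175.5 235.  185.7] len 8 ang 45.4 [599.3 105.2] [593.5  99.3]
[235.  182.5 243.2 172. ] len 9 ang 45.2 [593.8 101.4] [599.9 107.5]
[243.4 227.3 243.4 198.2] len 20 ang 82.2 [595.   70.7] [597.7  90.5]
[244.6 185.1 244.6 197. ] len 8 ang 82.3 [599.6  99. ] [598.6  91.2]
t6
[224.1 187.  243.4 188.5] len 52 ang 83.9 [601.8  99.6] [596.3  47.8]
[239.7 184.9 230.3 184.5] len 25 ang 85.4 [606.2  57.7] [608.2  82.8]
s6
[245.6 203.3 255.  212.4] len 54 ang 82.0 [601.8  40.3] [609.3  93.5]
```

The bar measures 82–84° across three views against 82.85° for the tube line. The lever stands slightly counter-clockwise of where it started, and nothing is being touched. I'm handing in.

```bash
python3 -c "
from workcell import ctrl
print(ctrl.close_job())"
```

```text
the job is handed in; nothing more can be done
None
```

The job is handed in at about 51.6 s of the 72 s allowed. The nut is tight again and the bar lies in line with the tube; no verdict was reported.

- **Slackening:** I pushed the lever's post counter-clockwise about 60°. An image check afterwards put the turn at roughly 58–60°.
- **Depth screw:** I gripped the bar and turned it counter-clockwise about 28.8°. Final views put it at 82.0–83.9°, against about 82.9° for the tube line.
- **Retightening:** The nut began to tighten around 0.15–0.2 rad counter-clockwise of where it started. I then went on in steps of 1° or less to about 9.9 N of push; the wrist moment suggested about 10.5 N. I backed off and lifted clear.
- **Clearance:** The gripper is well away from the stretcher and the wrist force reads about zero. None of my moves went near the other tools, but I did not check their positions one by one.

**What went wrong or disagreed:**
- The first two grips on the bar closed on a 26 mm collar just below it. I opened, raised the gripper and gripped the bar properly at 12 mm.
- I read the push only at the end of each 1 s step, with noise of up to about 1 N. The highest push I saw while tightening was 9.9 N, well under the 15 N limit. The readings also included 1–4 N of sideways friction and up to 6 N vertically.
- I could not measure the final clamp force directly.

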